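Load the UV curing drawer and start the guarded lamp

ROBOT

A 6-joint arm with a two-finger parallel gripper is mounted at the origin on the work surface. World frame = base frame: x ahead of the robot, y to its left, z up, the work surface at z = 0. Lengths are in mm, angles in rad, forces in N, time in s.
With the tool pointing down it reaches from about 350 to 875 mm from the base axis. Payload 4.2 kg.
Tool frame: the origin (TCP) lies between the finger pads; the fingertips stand 14 mm ahead of it and the grasp point (between the pads) lies 5 mm behind it; z points along the fingers, y is the line along which they close (so a half turn about z gives the same grasp; the last joint's range is limited). The gripper opens to 85 mm and grips with 20 to 120 N. Pads are 22 mm wide; open, the fingers measure 114 mm over their backs; the gripper's body (76 mm by 85 mm) begins 54 mm behind the grasp point. The pads swing forward as they close: fully open they stand 13 mm farther back than shut.
Start: joints at [1.466, 0.385, 0.008, 0, -1.194, -0.259], TCP at [222.36, 584.085, 245.312] pointing down, gripper open.
Joint ranges: [-3.14, 3.14], [-1.21, 2.06], [-1.07, 1.41], [-3.16, 2.05], [-2.99, -0.16], [-3.1, 3.1]. Speed limits (rad/s): [2.79, 2.79, 3.14, 3.14, 3.14, 3.14].

INTERFACE

Orientations are given as a unit quaternion [x, y, z, w].
In Python, from bench import * gives the robot as it stands.
- The arm moves only by the tool carry_out, never from a script. Its argument "motion" is a list of rows, each a list of 7 numbers: the turn, a rotation vector about the tool's x, y, z in rad, then the shift along the tool's x, y, z in mm, then the opening, from -1 (shut) to 1 (fully open), so that 0 is half open. A call has 1 to 5 rows; each row is the pose to reach, as a shift and turn from the pose commanded when the call began, along the tool's axes at that moment; what a row does not reach only later rows make up. A row lasts 1/8 s, in which the tool goes at most 62.5 mm and 10.7 degrees, less where a joint would pass 70% of its speed; a pose out of reach is approached as far as the arm can. A call with a gripper value outside its range is refused whole. The fingers move at their own pace and stop on an object; the grip force is fixed at half the most. Time passes only in rows, so rows that repeat a pose let the fingers close. It gives the time, the measured TCP pose, the force, the opening and the grip force at its end, in the units of the state.
- read_state(): the state, without advancing time (a new reading comes with each control period).
- get_image(name): name is "side" or "top"; returns a dict with "color" (384x512x3 uint8, blue, green, red), "mtx" (3x3 intrinsics, pixels), "position" and "orientation" of the camera in the world. Camera axes: x right, y down, z forward; pixel columns grow to the right and rows downward; lengths in mm; the calibration is good to about 2 mm. A picture is of the moment at which its call begins. There is no depth.
- job_done(): hands the job in; it is judged then, once.
The state is a dict: "clock": time; "joints": joint angles; "joint_vel": joint speeds; "joint_efforts": joint torques, N m; "position": TCP position; "ee_rot": TCP orientation; "contact_force": force on the tool from outside, world axes, zero at the start; "wrist_torque": the same for the moment, N m; "gripper_width": finger opening in mm; "grasp_force": force on a finger pad.
Only numpy, scipy, OpenCV 4.12 (cv2) and the standard library are available. Lean on these libraries where they do the work, as an engineer would, in place of code of your own. Each camera call takes 0.05 s, during which the arm holds its last target. There are 200 camera calls.

TASK

Lay every slide holder that is out on the counter flat into the curing cabinet's open drawer, one in each bay, and push the drawer fully home so that it clicks shut. Then flip the guard over the start switch up until it stays by itself, press the green start button right down, and put the guard down again. Knock nothing over, and never press start while the drawer is open.

Things in the scene. Friction and masses are not known exactly. Their poses are not given: they have to be found in the camera images.
- holder0: aluminium two-slide holder, about 90 g: flat plate 88 mm (its x) by 60 mm (y) by 5 mm with an upright square grip post in the middle, 11 mm thick, top 30 mm above the underside; along each side of the post a glass slide lies on the plate, long side along x. Symmetrical; grip it by the post. Origin: centre of the underside, x along the long side, z up. None when it is not there in this run
- holder1: aluminium two-slide holder, about 90 g: flat plate 88 mm (its x) by 60 mm (y) by 5 mm with an upright square grip post in the middle, 11 mm thick, top 30 mm above the underside; along each side of the post a glass slide lies on the plate, long side along x. Symmetrical; grip it by the post. Origin: centre of the underside, x along the long side, z up. None when it is not there in this run
- holder2: aluminium two-slide holder, about 90 g: flat plate 88 mm (its x) by 60 mm (y) by 5 mm with an upright square grip post in the middle, 11 mm thick, top 30 mm above the underside; along each side of the post a glass slide lies on the plate, long side along x. Symmetrical; grip it by the post. Origin: centre of the underside, x along the long side, z up. None when it is not there in this run
- holder3: aluminium two-slide holder, about 90 g: flat plate 88 mm (its x) by 60 mm (y) by 5 mm with an upright square grip post in the middle, 11 mm thick, top 30 mm above the underside; along each side of the post a glass slide lies on the plate, long side along x. Symmetrical; grip it by the post. Origin: centre of the underside, x along the long side, z up. None when it is not there in this run
- uvbox: white UV curing cabinet, fixed on the counter, 240 mm deep (its x, pointing away from the robot), 310 mm wide (y), 120 mm high. Origin: foot of its front face, at mid width; z up. The drawer is in its front; the control panel with the guarded start switch is on its top (the dial and display there are not needed)
- bay0 (a point): centre of the floor of drawer bay 0 (0 at the cabinet's -y side, 3 at +y, 70 mm apart); moves with the drawer, axes as the cabinet's. Bay: 96 mm (x) by 67 mm (y) inside, for one holder, its long side along x; floor 30 mm above the counter. Walls over the floor: 8 mm between bays and behind, 14 mm at the outer sides; in front the drawer's panel, 16 mm thick, top 82 mm above the counter
- bay1 (a point): centre of the floor of drawer bay 1 (0 at the cabinet's -y side, 3 at +y, 70 mm apart); moves with the drawer, axes as the cabinet's. Bay: 96 mm (x) by 67 mm (y) inside, for one holder, its long side along x; floor 30 mm above the counter. Walls over the floor: 8 mm between bays and behind, 14 mm at the outer sides; in front the drawer's panel, 16 mm thick, top 82 mm above the counter
- bay2 (a point): centre of the floor of drawer bay 2 (0 at the cabinet's -y side, 3 at +y, 70 mm apart); moves with the drawer, axes as the cabinet's. Bay: 96 mm (x) by 67 mm (y) inside, for one holder, its long side along x; floor 30 mm above the counter. Walls over the floor: 8 mm between bays and behind, 14 mm at the outer sides; in front the drawer's panel, 16 mm thick, top 82 mm above the counter
- bay3 (a point): centre of the floor of drawer bay 3 (0 at the cabinet's -y side, 3 at +y, 70 mm apart); moves with the drawer, axes as the cabinet's. Bay: 96 mm (x) by 67 mm (y) inside, for one holder, its long side along x; floor 30 mm above the counter. Walls over the floor: 8 mm between bays and behind, 14 mm at the outer sides; in front the drawer's panel, 16 mm thick, top 82 mm above the counter
- drawer (a joint): opening of the drawer in m: 0 fully home, 0.121 fully out; it slides out towards the cabinet's -x. It starts out by 0.108 to 0.118. It runs easily (0.5 N) until, at 10 mm, it meets a sprung ball catch that takes about 8 N to push over; pushed to within about 4 mm of home it is drawn in and held there, stopped short of that it stays 4 to 10 mm out
- drawer_pull (a point): centre of the drawer's pull, a grey block on the front panel 26 mm long (x, standing out from the panel), 24 mm wide (y), 16 mm high, centre 64 mm above the counter; moves with the drawer. Axes as the cabinet's. It can be pushed, or pinched across its width from above
- guard (a joint): angle of the guard over the start switch in rad: 0 closed (flat), grows as its front edge is lifted up and back, stop at 1.85. Moved by its own weight (30 g) with hardly any friction: left below about 1.4 it falls shut, past about 1.65 it falls back onto its stop and stays there
- guard_hinge (a point): middle of the guard's hinge line, which runs along the cabinet's y at the guard's far (+x) edge, 149 mm above the counter; fixed to the cabinet. Axes as the cabinet's
- guard_tab (a point): middle of the guard's finger tab, moves with it. Guard: grey flap 60 mm (x) by 66 mm (y), 4 mm thick, closed flat 29 mm above the cabinet's top. The tab sticks out of the middle of its front edge: 22 mm long, 16 mm wide (y), 5 mm thick, its middle 71 mm from the hinge line; closed, it reaches 10 mm out over the front with 26 mm free under it. x points from tab to hinge, y along the hinge, z out of the upper face
- start_top (a point): centre of the top of the start switch, a green spring push button 28 mm across under the guard, its top 22 mm above the cabinet's top, its centre 30 mm nearer the front than the hinge line. The steel cheeks beside it stand 26 mm high and 52 mm apart
- start (a joint): travel of the start button in m: 0 out, 0.006 fully down (about 5 N); springs back
- oil: bystander: small amber bottle of immersion oil, 30 mm across, 62 mm tall, standing behind the holders; origin at the centre of its foot
- jar: bystander: open glass jar, 64 mm across, 85 mm tall, standing to the right of the cabinet; origin at the centre of its foot

How it is judged:
By the outcome, as a careful person would: the job done as asked, in the order asked, and still so for the second after the job is handed in, with the robot touching nothing.
Of holder0, holder1, holder2, holder3 only 3 to 4 are there at a start; the rules pass over those that are not, and their reading is None.
At some moment in a run one of holder0, holder1, holder2, holder3 may be knocked a few centimetres aside while the robot is not near it.
Once in a run the grip may slacken for a moment while it holds something.
It also fails if it takes over 210 s, if anything falls off the work surface, if the arm or the gripper's body presses on something with over 40 N, if the wrist force passes 120 N, or if a joint passes its speed limit or range.

## Working session

There is one attempt and no reset: what is moved stays moved. The work goes in short steps, Python scripts to look and compute and a tool call to move; the robot and the scene stay as the last step left them, time stands still between calls to the robot, and variables do not carry over. Pictures are saved under pics/ and viewed, at most 14 in all, crops included, and the job is handed in when it is done.

Besides the shell and the picture viewer there is one more tool, called after ">>>" by a JSON object that holds its "method" and its "body". carry_out: Moves the arm, as the interface text tells. Its arguments: {"type":"object","properties":{"motion":{"type":"array"}},"required":["motion"]}

```bash
mkdir -p pics; ls; python3 - <<'E'
from bench import *
import cv2
print(read_state())
for n in("top","side"):
    g=get_image(n); cv2.imwrite(f"pics/{n}0.png",g["color"]); print(n,g["mtx"],g["position"],g["orientation"])
E
```

```text
pics
{'clock': 0.0, 'joints': array([ 1.46559643e+00,  3.85597250e-01,  6.64146253e-03, -5.15019287e-04,
       -1.19398307e+00, -2.58615317e-01]), 'joint_vel': array([ 0.0001321 , -0.00113969, -0.00036077, -0.00080914,  0.00158099,
        0.00018061]), 'joint_efforts': array([-1.90535196e-03, -3.92293954e+01,  1.88408178e+01,  4.18631852e+00,
       -4.52825203e-03,  7.77508831e-06]), 'position': array([222.17370473, 583.59844579, 244.20071556]), 'ee_rot': array([ 9.83482600e-01, -1.80999368e-01, -1.56544146e-04,  1.08645554e-03]), 'contact_force': array([ 1.0861546, -0.7874227, -0.3714419]), 'wrist_torque': array([0.01604865, 0.01493957, 0.00422223]), 'grasp_force': 0.0, 'gripper_width': 85.70490205883995}
top [[464.22198718   0.         253.59801141]
 [  0.         464.22198718 191.22223423]
 [  0.           0.           1.        ]] [ 422.41140277  -50.45974032 1289.62041503] [ 0.71488609 -0.69579204  0.05199277 -0.04591361]
side [[350.08989816   0.         254.89531668]
 [  0.         350.08989816 192.17355073]
 [  0.           0.           1.        ]] [228.4002388  767.16159887 885.68398706] [-0.19551843  0.88857975 -0.40677377  0.08205894]
```

View pics/top0.png

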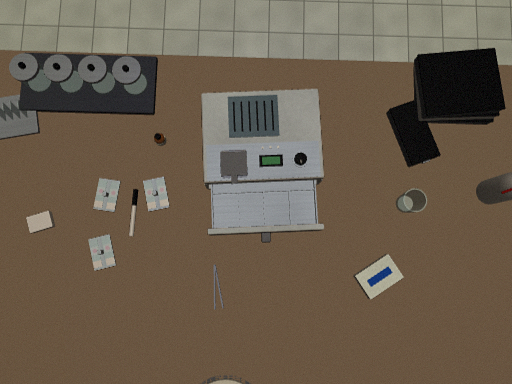

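View pics/side0.png

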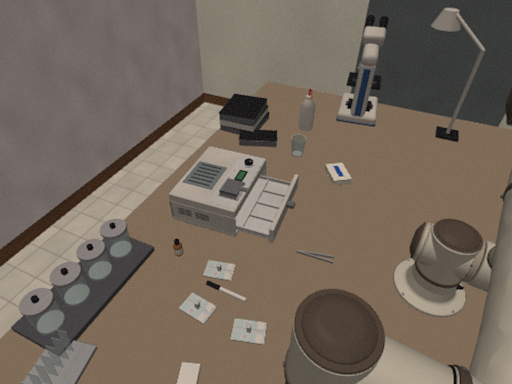

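The top view shows three holders at about (107,195), (156,194) and (102,252), the cabinet with its drawer open (panel at row 230, pull at (266,237)), and the guard at (234,163) with its tab at (235,179). The oil is at (160,139) and the jar at (413,201). The side view agrees.

```bash
cat > h.py <<'E'
from bench import *
import cv2, numpy as np
from scipy.spatial.transform import Rotation as R
def cast(g,uv,z):
    uv=np.atleast_2d(np.array(uv,float)); K=g["mtx"]
    d=np.c_[(uv-K[:2,2])/K[0,0],np.ones(len(uv))]@R.from_quat(g["orientation"]).as_matrix().T
    p=np.array(g["position"]); return p+d*((z-p[2])/d[:,2])[:,None]
def proj(g,P):
    c=(np.atleast_2d(P)-g["position"])@R.from_quat(g["orientation"]).as_matrix()
    return c[:,:2]/c[:,2:]*g["mtx"][0,0]+g["mtx"][:2,2]
def holders(g,box=(60,150,200,290),z=5):
    a,b,c,d=box; hsv=cv2.cvtColor(g["color"],cv2.COLOR_BGR2HSV)[b:d,a:c]
    m=((hsv[...,2]>115)&(hsv[...,1]<75)).astype(np.uint8)
    m=cv2.morphologyEx(m,cv2.MORPH_CLOSE,np.ones((5,5)))
    out=[]
    for k in cv2.findContours(m,0,2)[0]:
        if cv2.contourArea(k)<300: continue
        pts=cast(g,k[:,0]+[a,b],z)[:,:2].astype(np.float32)
        q=cv2.boxPoints(cv2.minAreaRect(pts)); e=q[1]-q[0]; f=q[2]-q[1]
        L,S=(e,f) if np.hypot(*e)>np.hypot(*f) else (f,e)
        out.append((q.mean(0).round(1),round(float(np.hypot(*L)),1),round(float(np.hypot(*S)),1),round(float((np.arctan2(L[1],L[0])+np.pi/2)%np.pi-np.pi/2),3)))
    return out
E
python3 - <<'E'
from h import *
g=get_image("top")
for o in holders(g): print(o)
c=g["color"]
cv2.imwrite("pics/c1.png",cv2.resize(c[80:250,195:335],None,fx=3.5,fy=3.5,interpolation=cv2.INTER_CUBIC))
cv2.imwrite("pics/c2.png",cv2.resize(c[120:290,70:200],None,fx=3.5,fy=3.5,interpolation=cv2.INTER_CUBIC))
E
```

```text
(array([423.1, 352.9], dtype=float32), 88.5, 59.8, 0.271)
(array([582.1, 350.7], dtype=float32), 89.5, 59.6, -0.115)
(array([588.3, 213.8], dtype=float32), 89.2, 59.7, 0.229)
```

View pics/c1.png

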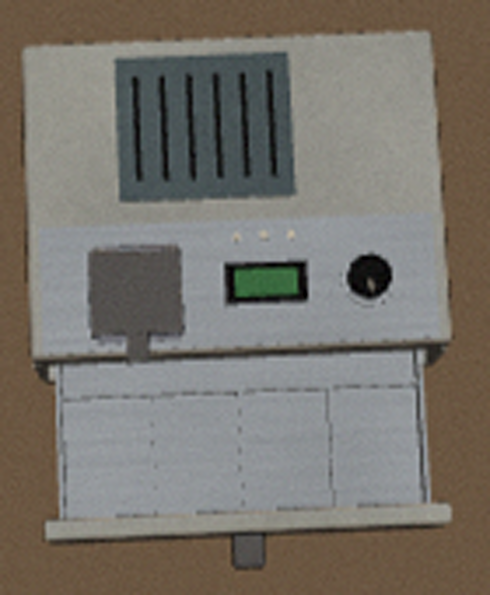

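View pics/c2.png

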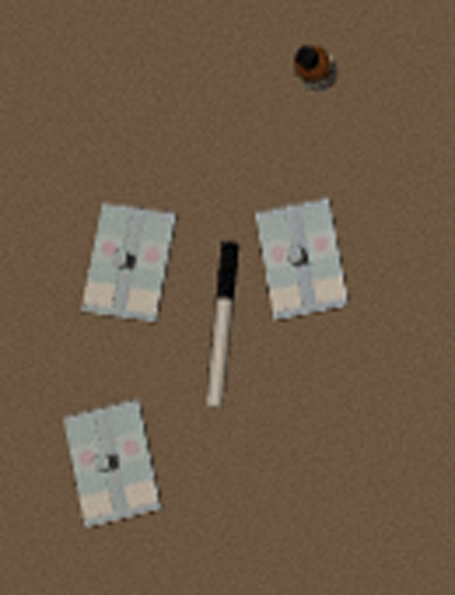

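The cabinet crop shows it turned only slightly, with the panel top from (47,530) to (450,514), the pull at (249,550) and the dividers at x≈152, 240 and 330. The holder crop shows three clean holders, and their detected sizes match the stated 88x60.

```bash
python3 - <<'E'
from h import *
g=get_image("top")
f=lambda L,z:print(z,cast(g,np.array(L)/3.5+[195,80],z)[:,:2].round(1).tolist())
f([(25,47),(430,32),(448,345),(33,358)],120)
f([(47,522),(450,505),(450,524),(47,542)],82)
f([(233,535),(265,535),(249,568)],72)
f([(64,400),(152,396),(240,392),(330,388),(418,384)],38)
f([(64,515),(155,513),(243,512),(333,507),(426,500)],38)
f([(89,250),(182,246),(186,333),(93,338)],149+2)
f([(139,358)],149)
E
```

```text
120 [[840.3, 83.1], [861.2, -220.1], [623.3, -235.0], [605.2, 67.5]]
82 [[488.4, 55.9], [509.1, -243.1], [495.0, -243.2], [473.6, 55.3]]
72 [[483.0, -82.5], [483.6, -106.4], [458.8, -95.0]]
38 [[585.7, 50.4], [590.7, -17.8], [595.7, -86.1], [600.8, -156.1], [605.9, -224.7]]
38 [[496.5, 46.9], [500.0, -22.9], [502.6, -90.6], [508.3, -159.9], [515.6, -231.6]]
151 [[679.6, 27.5], [684.5, -38.9], [621.3, -43.5], [615.9, 22.4]]
149 [[602.7, -10.7]]
```

```bash
cat >> h.py <<'E'
def rel(x,y,z,yaw):
    """turn (rotvec) and shift in tool axes to reach a pointing-down pose with tool x at yaw"""
    s=read_state(); r=R.from_quat(s["ee_rot"])
    t=R.from_matrix(np.c_[[np.cos(yaw),np.sin(yaw),0],[np.sin(yaw),-np.cos(yaw),0],[0,0,-1]])
    print("turn",(r.inv()*t).as_rotvec().round(3),"shift",r.inv().apply(np.array([x,y,z])-s["position"]).round(1),"pos",s["position"].round(1),"w",round(s["gripper_width"],1),"t",round(s["clock"],2))
E
python3 -c "
from h import *
rel(423,353,90,.271)"
```

```text
turn [ 0.001  0.    -0.635] shift [269.7 144.  154.9] pos [222.3 583.8 244.6] w 85.4 t 0.2
```

>>> {"method": "carry_out", "body": {"motion": [[0, 0, -0.16, 54, 29, 25, -0.2], [0, 0, -0.32, 108, 58, 50, -0.2], [0, 0, -0.48, 162, 86, 75, -0.2], [0, 0, -0.635, 216, 115, 100, -0.2], [0, 0, -0.635, 268, 143, 120, -0.2]]}}

```text
clock: 0.82
position: [414.0, 363.7, 129.3]
ee_rot: [0.991, 0.136, -0.0, 0.0]
contact_force: [0.7, 1.0, 0.2]
gripper_width: 33.9
grasp_force: 0.0
```

```bash
python3 -c "
from h import *
rel(423,353,22.5,.271)
for o in holders(get_image('top')): print(o)"
```

```text
turn [0.    0.    0.002] shift [  5.8  12.7 106.8] pos [414.  363.7 129.3] w 33.9 t 0.82
(array([423.5, 352.9], dtype=float32), 89.2, 60.1, 0.271)
(array([581.8, 350.5], dtype=float32), 89.1, 59.6, -0.123)
(array([588.3, 213.8], dtype=float32), 89.2, 59.7, 0.229)
```

>>> {"method": "carry_out", "body": {"motion": [[0, 0, 0, 2, 1, 40, -0.2], [0, 0, 0, 2, 1, 65, -0.2], [0, 0, 0, 2, 1, 65, -0.2]]}}

```text
clock: 1.25
position: [414.6, 363.4, 63.1]
ee_rot: [0.991, 0.135, -0.002, 0.002]
contact_force: [-0.5, 0.1, 0.0]
gripper_width: 34.1
grasp_force: 0.0
```

```bash
python3 -c "
from h import *
rel(423.3,353,22.5,.271)"
```

```text
turn [ 0.003  0.004 -0.   ] shift [ 5.7 12.2 40.6] pos [414.6 363.4  63.1] w 34.1 t 1.25
```

>>> {"method": "carry_out", "body": {"motion": [[0, 0, 0, 6, 12, 5, -0.2], [0, 0, 0, 6, 12, 30, -0.2], [0, 0, 0, 6, 12, 41, -0.2], [0, 0, 0, 6, 12, 41, -1], [0, 0, 0, 6, 12, 41, -1]]}}

```text
clock: 1.88
position: [424.7, 355.2, 24.8]
ee_rot: [0.991, 0.135, 0.001, -0.0]
contact_force: [-0.1, -0.4, -1.3]
gripper_width: 8.9
grasp_force: 59.2
```

>>> {"method": "carry_out", "body": {"motion": [[0, 0, 0, 0, 0, 0, -1], [0, 0, 0, 0, 0, 0, -1], [0, 0, 0, 0, 0, -10, -1]]}}

```text
clock: 2.25
position: [424.0, 354.4, 33.9]
ee_rot: [0.991, 0.135, -0.001, 0.001]
contact_force: [-0.6, 0.6, -0.7]
gripper_width: 9.5
grasp_force: 59.4
```

```bash
python3 - <<'E'
from h import *
rel(549.3,-124.6,200,.066); rel(423,353,200,.066)
print(read_state()["grasp_force"])
g=get_image("side"); p=proj(g,[[423,353,10]])[0].astype(int); print(p)
cv2.imwrite("pics/s1.png",cv2.resize(g["color"][p[1]-70:p[1]+50,p[0]-80:p[0]+80],None,fx=4,fy=4))
E
```

```text
turn [0.001 0.001 0.205] shift [  -7.8  495.2 -165.6] pos [424.  354.4  33.9] w 9.5 t 2.25
turn [0.001 0.001 0.205] shift [  -1.5    1.3 -166.1] pos [424.  354.4  33.9] w 9.5 t 2.25
59.41819667816162
[248 329]
```

View pics/s1.png

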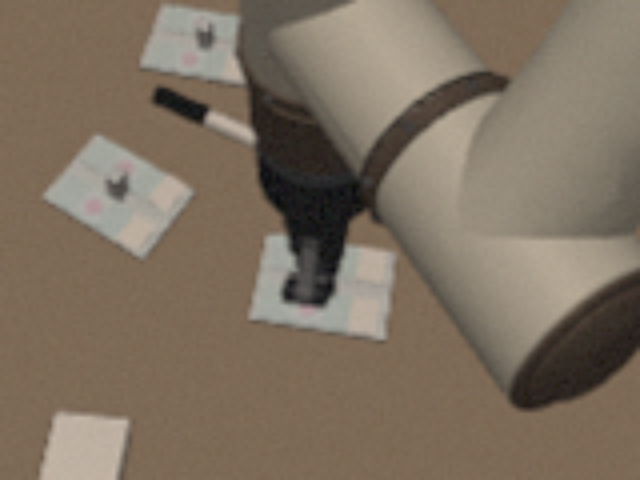

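>>> {"method": "carry_out", "body": {"motion": [[0, 0, 0, 0, 0, -58, -1], [0, 0, 0, 0, 10, -117, -1], [0, 0, 0.07, -2, 48, -166, -1], [0, 0, 0.14, -4, 106, -166, -1], [0, 0, 0.205, -6, 164, -166, -1]]}}

```text
clock: 2.92
position: [462.6, 194.0, 201.4]
ee_rot: [0.999, 0.033, 0.001, -0.001]
contact_force: [0.3, -1.8, -2.1]
gripper_width: 9.0
grasp_force: 59.4
```

```bash
python3 - <<'E'
from h import *
rel(554,-194.5,200,.066)
print(read_state()["grasp_force"])
E
```

```text
turn [-0.002 -0.002 -0.001] shift [ 65.9 393.6   0.8] pos [462.6 194.  201.4] w 9.0 t 2.92
59.409019947052
```

>>> {"method": "carry_out", "body": {"motion": [[0, 0, 0, 10, 60, 0, -1], [0, 0, 0, 20, 120, 0, -1], [0, 0, 0, 30, 180, 0, -1], [0, 0, 0, 40, 240, 0, -1], [0, 0, 0, 50, 300, 0, -1]]}}

```text
clock: 3.55
position: [532.4, -102.7, 200.7]
ee_rot: [0.999, 0.033, 0.001, -0.0]
contact_force: [1.2, 0.5, -0.2]
gripper_width: 9.4
grasp_force: 59.4
```

>>> {"method": "carry_out", "body": {"motion": [[0, 0, 0, 8, 47, 10, -1], [0, 0, 0, 16, 94, 40, -1], [0, 0, 0, 16, 94, 90, -1], [0, 0, 0, 16, 94, 90, -1], [0, 0, 0, 16, 94, 90, -1]]}}

```text
clock: 4.18
position: [555.3, -193.3, 111.7]
ee_rot: [0.999, 0.034, 0.001, 0.0]
contact_force: [-0.4, -0.1, -0.3]
gripper_width: 9.3
grasp_force: 59.7
```

```bash
python3 - <<'E'
from h import *
rel(554,-194.5,53,.066)
print(read_state()["grasp_force"])
g=get_image("top")
for o in holders(g): print(o)
cv2.imwrite("pics/c3.png",cv2.resize(g["color"][150:260,200:370],None,fx=4.5,fy=4.5,interpolation=cv2.INTER_CUBIC))
E
```

```text
turn [ 0.001 -0.002  0.001] shift [-1.5  1.1 58.7] pos [ 555.3 -193.3  111.7] w 9.3 t 4.17
59.72505033016205
(array([582.1, 350.5], dtype=float32), 89.7, 59.6, -0.123)
(array([588.3, 213.8], dtype=float32), 89.2, 59.7, 0.229)
```

View pics/c3.png

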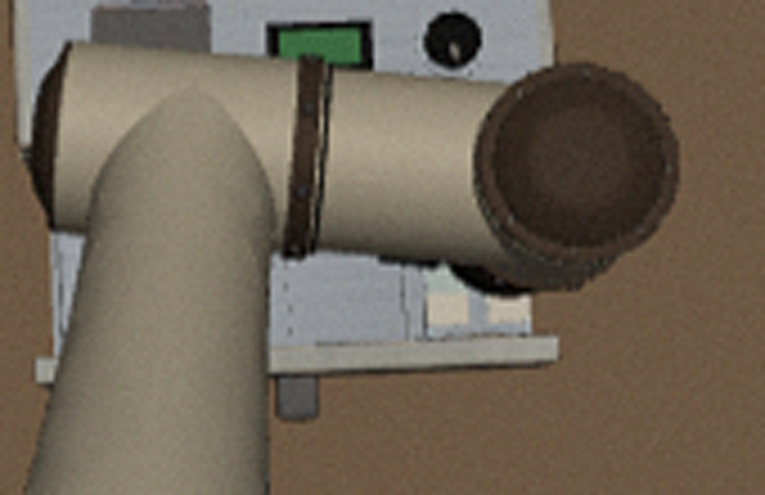

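The holder is over bay 0 (its labels at (447,310) and (508,310), inside the bay outlines). I'll check from the side how high the wrist link is above the guard before I go lower.

```bash
python3 - <<'E'
from h import *
g=get_image("side")
cv2.imwrite("pics/s2.png",cv2.resize(g["color"][60:290,150:400],None,fx=2.5,fy=2.5,interpolation=cv2.INTER_CUBIC))
print((proj(g,[[555,-193,112],[555,-193,212],[555,-193,312],[600,-10,149]])-[150,60])*2.5)
E
```

```text
[[324.43344894 277.67499013]
 [328.78000496 219.94554167]
 [333.62694086 155.57022139]
 [242.14738557 323.72949537]]
```

View pics/s2.png

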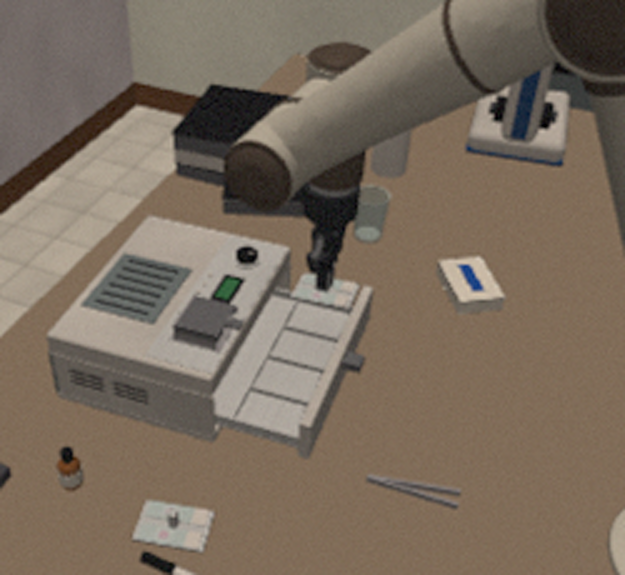

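The wrist links stay well above the cabinet, so going lower is safe; the holder hangs level over bay 0.

>>> {"method": "carry_out", "body": {"motion": [[0, 0, 0, -1.5, 1, 30, -1], [0, 0, 0, -1.5, 1, 48, -1], [0, 0, 0, -1.5, 1, 54, -1], [0, 0, 0, -1.5, 1, 57, -1], [0, 0, 0, -1.5, 1, 57, -1]]}}

```text
clock: 4.9
position: [554.9, -194.4, 55.0]
ee_rot: [0.999, 0.034, 0.002, 0.0]
contact_force: [0.4, 2.1, 2.6]
gripper_width: 9.4
grasp_force: 60.2
```

>>> {"method": "carry_out", "body": {"motion": [[0, 0, 0, 0, 0, 1, -1], [0, 0, 0, 0, 0, 1, -0.45], [0, 0, 0, 0, 0, 1, -0.45], [0, 0, 0, 0, 0, -20, -0.45], [0, 0, 0, 0, 0, -80, -0.45]]}}

```text
clock: 5.52
position: [550.4, -194.5, 130.2]
ee_rot: [0.999, 0.033, -0.005, -0.001]
contact_force: [1.0, -0.3, 0.3]
gripper_width: 23.7
grasp_force: 0.0
```

>>> {"method": "carry_out", "body": {"motion": [[0, 0, 0, 0, -30, -50, -0.2], [0, 0, 0, 0, -90, -65, -0.2], [0, 0, 0, 0, -150, -65, -0.2], [0, 0, 0, 0, -210, -65, -0.2], [0, 0, 0, 0, -270, -65, -0.2]]}}

```text
clock: 6.15
position: [534.5, 76.3, 197.9]
ee_rot: [0.999, 0.033, -0.0, 0.0]
contact_force: [1.2, 0.4, 0.2]
gripper_width: 34.3
grasp_force: 0.0
```

```bash
python3 - <<'E'
from h import *
g=get_image("top")
for o in holders(g): print(o)
rel(588.3,213.8,60,.229)
cv2.imwrite("pics/c4.png",cv2.resize(g["color"][150:260,200:370],None,fx=4.5,fy=4.5,interpolation=cv2.INTER_CUBIC))
E
```

```text
(array([491.1, 352.3], dtype=float32), 349.2, 247.2, -0.448)
turn [-0.001 -0.001 -0.158] shift [  62.6 -127.7  138.2] pos [534.8  81.8 198. ] w 33.9 t 6.2
```

View pics/c4.png

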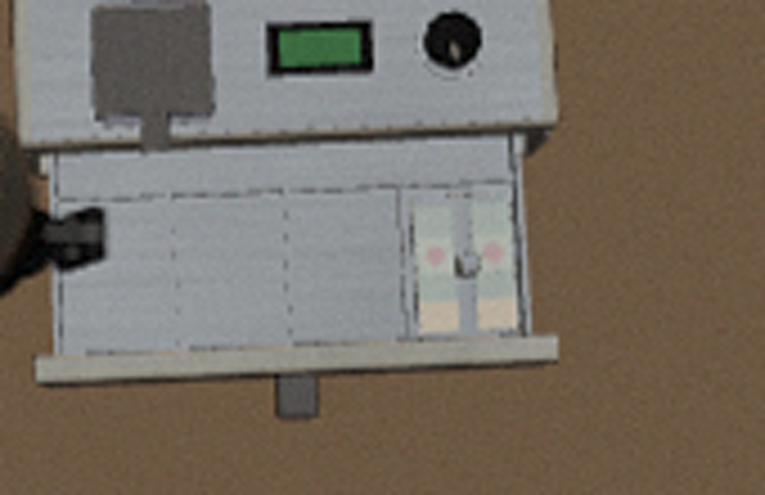

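Holder A lies flat and centred in bay 0 (post at (465,265)). Next is the holder at (588,214).

>>> {"method": "carry_out", "body": {"motion": [[0, 0, 0, 20, -45, 20, -0.2], [0, 0, -0.08, 42, -90, 55, -0.2], [0, 0, -0.158, 63, -128, 95, -0.2], [0, 0, -0.158, 63, -128, 95, -0.2]]}}

```text
clock: 6.7
position: [587.9, 207.5, 97.5]
ee_rot: [0.994, 0.113, -0.004, 0.002]
contact_force: [-0.5, -0.6, 0.4]
gripper_width: 34.4
grasp_force: 0.0
```

```bash
python3 - <<'E'
from h import *
g=get_image("side")
for o in holders(g,(150,240,300,345)): print(o)
rel(588.3,213.8,22.5,.229)
E
```

```text
(array([589.1, 349.1], dtype=float32), 110.3, 80.7, -0.18)
(array([549.2, 223. ], dtype=float32), 187.8, 103.1, -0.264)
turn [ 0.002  0.006 -0.004] shift [ 1.8 -7.2 77.6] pos [588.5 206.7 100.1] w 34.5 t 6.75
```

>>> {"method": "carry_out", "body": {"motion": [[0, 0, 0, 1.5, -6.5, 25, -0.2], [0, 0, 0, 1.5, -6.5, 45, -0.2], [0, 0, 0, 1.5, -6.5, 45, -0.2]]}}

```text
clock: 7.12
position: [588.9, 211.8, 58.1]
ee_rot: [0.994, 0.111, -0.001, 0.0]
contact_force: [-0.5, -0.0, -0.1]
gripper_width: 34.0
grasp_force: 0.0
```

```bash
python3 - <<'E'
from h import *
g=get_image("side")
rel(588.3,213.8,22.5,.229)
q=R.from_euler('z',.229).apply([[x,y,5] for x in(-44,44) for y in(-30,30)])+[588.3,213.8,0]
im=g["color"].copy()
for p in proj(g,q): cv2.circle(im,tuple(p.round().astype(int)),1,(0,0,255),-1)
p=proj(g,[[588,214,5]])[0].astype(int)
cv2.imwrite("pics/s3.png",cv2.resize(im[p[1]-50:p[1]+50,p[0]-60:p[0]+60],None,fx=5,fy=5))
E
```

```text
turn [ 0.    -0.001 -0.006] shift [-1.1 -1.8 36.7] pos [589.7 212.3  59.2] w 34.1 t 7.17
```

View pics/s3.png

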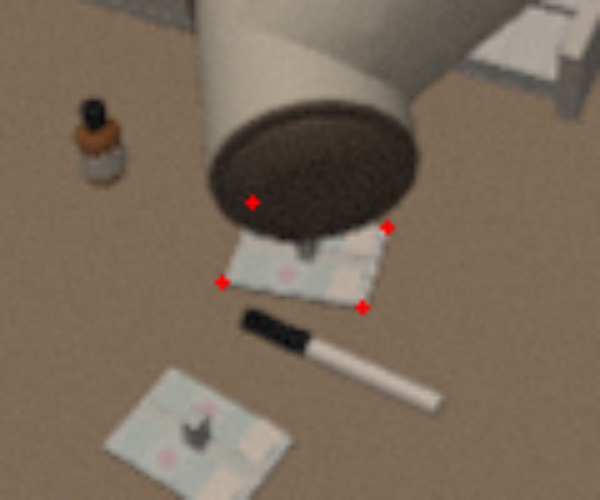

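The red predicted corners sit on the holder's visible corners ((222,283), (362,308), (387,228)), so it hasn't moved and I can grasp it.

>>> {"method": "carry_out", "body": {"motion": [[0, 0, 0, -0.5, -1.5, 20, -0.2], [0, 0, 0, -0.5, -1.5, 36, -0.2], [0, 0, 0, -0.5, -1.5, 36, -0.2], [0, 0, 0, -0.5, -1.5, 36, -1], [0, 0, 0, -0.5, -1.5, 36, -1]]}}

```text
clock: 7.8
position: [589.4, 215.0, 23.1]
ee_rot: [0.994, 0.112, 0.001, -0.0]
contact_force: [-0.1, -0.1, 2.0]
gripper_width: 9.7
grasp_force: 60.0
```

>>> {"method": "carry_out", "body": {"motion": [[0, 0, 0, 0, 0, 0, -1], [0, 0, 0, 0, 0, -10, -1], [0, 0, 0, 0, 0, -60, -1], [0, 0, 0, 0, 0, -120, -1], [0, 0, 0, 0, 0, -175, -1]]}}

```text
clock: 8.43
position: [588.5, 214.6, 199.4]
ee_rot: [0.994, 0.112, 0.0, -0.0]
contact_force: [0.8, 0.5, -1.2]
gripper_width: 9.3
grasp_force: 59.5
```

```bash
python3 - <<'E'
from h import *
rel(549.3,-124.6,200,.066)
E
```

```text
turn [-0.    -0.     0.158] shift [-113.6  321.9   -0.7] pos [588.5 214.6 199.4] w 9.3 t 8.43
```

>>> {"method": "carry_out", "body": {"motion": [[0, 0, 0.04, -20, 56, 0, -1], [0, 0, 0.08, -40, 112, 0, -1], [0, 0, 0.12, -60, 168, 0, -1], [0, 0, 0.158, -80, 224, 0, -1], [0, 0, 0.158, -97, 278, 0, -1]]}}

```text
clock: 9.05
position: [555.1, -79.7, 197.5]
ee_rot: [0.999, 0.033, 0.0, -0.0]
contact_force: [0.6, 0.7, -0.0]
gripper_width: 9.6
grasp_force: 40.0
```

>>> {"method": "carry_out", "body": {"motion": [[0, 0, 0, -8, 46, 0, -1], [0, 0, 0, -8, 46, 50, -1], [0, 0, 0, -8, 46, 100, -1], [0, 0, 0, -8, 46, 100, -1]]}}

```text
clock: 9.55
position: [548.2, -124.6, 94.0]
ee_rot: [0.999, 0.033, -0.004, -0.0]
contact_force: [0.8, -0.4, 0.7]
gripper_width: 9.2
grasp_force: 62.0
```

```bash
python3 - <<'E'
from h import *
rel(549.3,-124.6,53.5,.066)
print(read_state()["grasp_force"])
E
```

```text
turn [-0.001  0.009 -0.001] shift [ 1.4  0.1 40.5] pos [ 548.2 -124.6   94. ] w 9.2 t 9.55
62.03851103782654
```

The grip force dipped to 40 N on the way, so I'll check how the holder hangs.

```bash
python3 - <<'E'
from h import *
g=get_image("side"); im=g["color"].copy()
rel(549.3,-124.6,53.5,.066)
s=read_state(); c=s["position"]
q=R.from_euler('z',.066).apply([[x,y,-18] for x in(-44,44) for y in(-30,30)])+c
for p in proj(g,q): im[tuple(p.round().astype(int)[::-1])]=(0,0,255)
p=proj(g,[c])[0].astype(int)
cv2.imwrite("pics/s4.png",cv2.resize(im[p[1]-45:p[1]+45,p[0]-55:p[0]+55],None,fx=6,fy=6,interpolation=cv2.INTER_CUBIC))
E
```

```text
turn [0.    0.003 0.001] shift [-1.  -0.  43.1] pos [ 550.4 -124.5   96.6] w 9.4 t 9.6
```

View pics/s4.png

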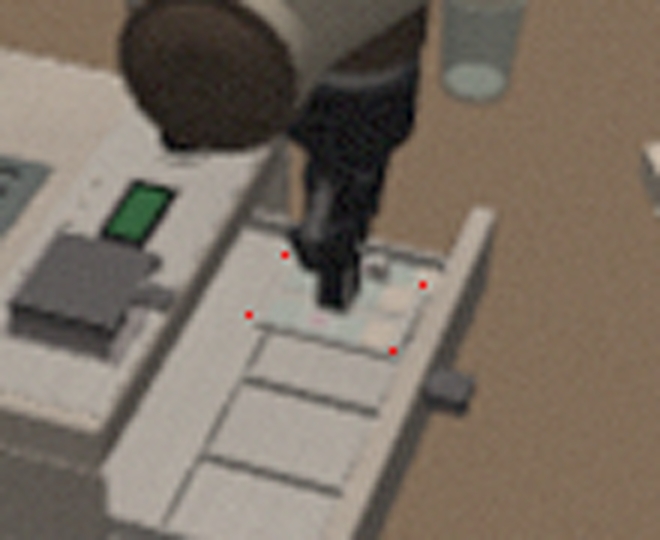

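The holder still hangs level, within about 2 mm of the predicted corners (e.g. (392,352)). Lowering it.

>>> {"method": "carry_out", "body": {"motion": [[0, 0, 0, 0, 0, 20, -1], [0, 0, 0, 0, 0, 32, -1], [0, 0, 0, 0, 0, 37, -1], [0, 0, 0, 0, 0, 41, -1], [0, 0, 0, 0, 0, 41, -1]]}}

```text
clock: 10.22
position: [555.1, -124.2, 59.5]
ee_rot: [0.999, 0.034, 0.005, 0.0]
contact_force: [-0.1, 2.0, 7.6]
gripper_width: 9.4
grasp_force: 63.1
```

>>> {"method": "carry_out", "body": {"motion": [[0, 0, 0, 0, 0, 0, -1], [0, 0, 0, 0, 0, 0, -1]]}}

```text
clock: 10.48
position: [555.0, -124.2, 59.5]
ee_rot: [0.999, 0.034, 0.005, 0.0]
contact_force: [0.1, 2.2, 7.0]
gripper_width: 9.5
grasp_force: 63.1
```

```bash
python3 - <<'E'
from h import *
rel(549.3,-124.6,53.5,.066)
s=read_state(); print(s["contact_force"],s["wrist_torque"])
g=get_image("side"); im=g["color"].copy(); p=proj(g,[s["position"]])[0].astype(int)
a=cv2.resize(im[p[1]-45:p[1]+45,p[0]-55:p[0]+55],None,fx=6,fy=6,interpolation=cv2.INTER_CUBIC)
cv2.imwrite("pics/s5.png",a)
E
```

```text
turn [ 0.001 -0.01   0.002] shift [-5.8  0.   6. ] pos [ 555.  -124.2   59.5] w 9.5 t 10.47
[0.10833177 2.15891417 7.00304036] [ 0.41259922 -0.48164653 -0.02391174]
```

View pics/s5.png

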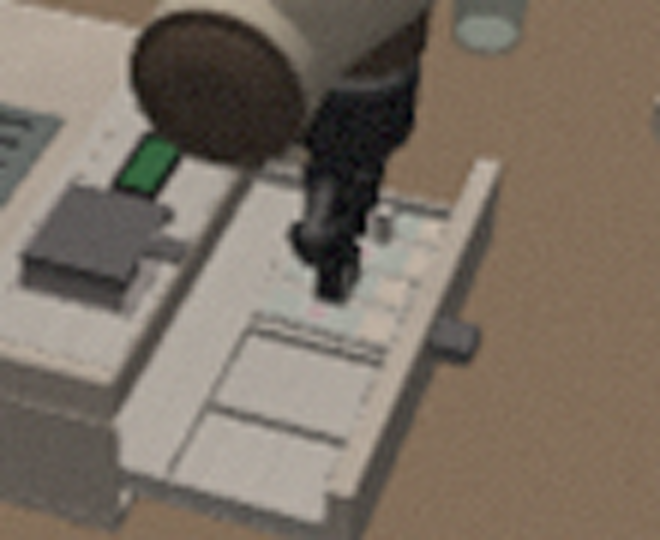

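The front edge leaves a gap to the panel and the rear probably rests on the back wall: the tool is at x=555, 6 mm too far back. I'll raise it, shift it forward and lower it again.

>>> {"method": "carry_out", "body": {"motion": [[0, 0, 0, 0, 0, -14, -1], [0, 0, 0, 0, 0, -14, -1], [0, 0, 0, -5, 0, -14, -1], [0, 0, 0, -5, 0, -14, -1], [0, 0, 0, -5, 0, -14, -1]]}}

```text
clock: 11.15
position: [545.6, -124.8, 69.6]
ee_rot: [0.999, 0.033, -0.001, 0.0]
contact_force: [0.1, -0.1, -1.0]
gripper_width: 9.9
grasp_force: 62.0
```

```bash
python3 - <<'E'
from h import *
rel(549.3,-124.6,53.5,.066); print(read_state()["contact_force"])
E
```

```text
turn [0.    0.001 0.   ] shift [ 3.7  0.1 16.1] pos [ 545.6 -124.8   69.6] w 9.9 t 11.15
[ 0.07909445 -0.05136811 -0.95079485]
```

>>> {"method": "carry_out", "body": {"motion": [[0, 0, 0, 2.5, 1.5, 0, -1], [0, 0, 0, 2.5, 1.5, 5, -1], [0, 0, 0, 2.5, 1.5, 9, -1], [0, 0, 0, 2.5, 1.5, 9, -1]]}}

```text
clock: 11.65
position: [548.2, -126.1, 60.3]
ee_rot: [0.999, 0.033, -0.001, -0.0]
contact_force: [-0.2, 0.4, -0.8]
gripper_width: 9.1
grasp_force: 62.0
```

```bash
python3 - <<'E'
from h import *
rel(549.3,-124.6,53.5,.066); s=read_state(); print(s["contact_force"],s["wrist_torque"])
g=get_image("side"); im=g["color"].copy()
c=s["position"]
p=proj(g,[c])[0].astype(int); o=p-[50,25]
a=cv2.resize(im[o[1]:o[1]+60,o[0]:o[0]+95],None,fx=8,fy=8,interpolation=cv2.INTER_CUBIC)
for dz,col in((-23,(0,0,255)),(-27,(255,0,0))):
  q=R.from_euler('z',.066).apply([[x,y,dz+5] for x,y in((-44,-30),(-44,30),(44,30),(44,-30))])+c
  for u in (proj(g,q)-o+.5)*8: cv2.circle(a,tuple(u.astype(int)),3,col,-1)
# divider 1/2 top line and back wall, panel inner top
b=np.array([549.3,-124.6,0]);
for L in ([(-48,35,38),(48,35,38)],[(48,-35,38),(48,35,38)]):
  q=R.from_euler('z',.066).apply(L)+b
  u=((proj(g,q)-o+.5)*8).astype(int); cv2.line(a,tuple(u[0]),tuple(u[1]),(0,200,0),1)
cv2.imwrite("pics/s6.png",a)
E
```

```text
turn [-0.     0.001  0.   ] shift [ 1.2 -1.4  6.8] pos [ 548.2 -126.1   60.3] w 9.1 t 11.65
[-0.17977546  0.43859854 -0.75608006] [ 0.02478564 -0.05679998 -0.00923316]
```

View pics/s6.png

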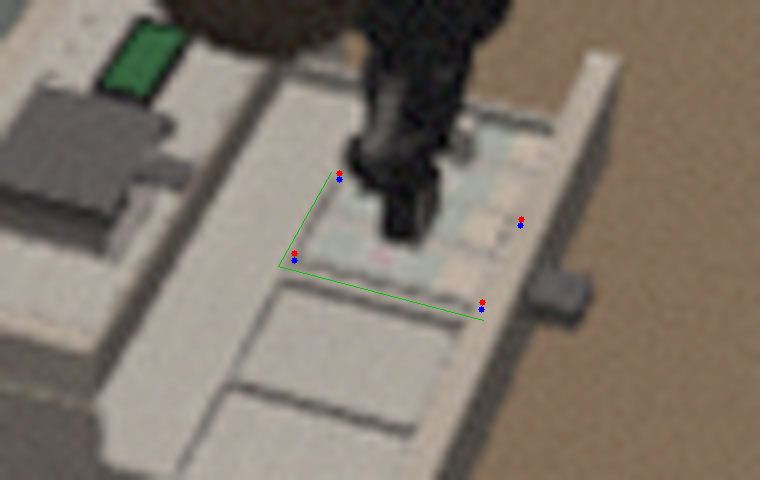

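At 60 mm it is free of contact: the holder's near edge, from (300,260) to (455,300), is now inside the divider. Lowering the rest.

>>> {"method": "carry_out", "body": {"motion": [[0, 0, 0, 0, 0, 2, -1], [0, 0, 0, 0, 0, 4, -1], [0, 0, 0, 0, 0, 6, -1], [0, 0, 0, 0, 0, 6, -1]]}}

```text
clock: 12.2
position: [548.5, -126.0, 54.8]
ee_rot: [0.999, 0.033, -0.0, -0.0]
contact_force: [0.4, 0.5, -0.8]
gripper_width: 9.4
grasp_force: 62.0
```

>>> {"method": "carry_out", "body": {"motion": [[0, 0, 0, 0, 0, 2, -1], [0, 0, 0, 0, 0, 2, -1], [0, 0, 0, 0, 0, 2, -0.45], [0, 0, 0, 0, 0, 2, -0.45], [0, 0, 0, 0, 0, 2, -0.45]]}}

```text
clock: 12.82
position: [548.7, -126.0, 53.1]
ee_rot: [0.999, 0.033, 0.0, 0.0]
contact_force: [0.0, -0.6, -0.3]
gripper_width: 23.5
grasp_force: 0.0
```

>>> {"method": "carry_out", "body": {"motion": [[0, 0, 0, 0, 0, -30, -0.45], [0, 0, 0, 0, 0, -85, -0.45], [0, 0, 0, -5, -20, -140, -0.45], [0, 0, 0, -10, -80, -145, -0.2], [0, 0, 0, -10, -140, -145, -0.2]]}}

```text
clock: 13.45
position: [529.3, 14.1, 199.6]
ee_rot: [0.999, 0.032, 0.002, -0.001]
contact_force: [1.0, -0.0, -0.4]
gripper_width: 34.3
grasp_force: 0.0
```

```bash
python3 - <<'E'
from h import *
g=get_image("top")
for o in holders(g): print(o)
print(holders(g,(268,180,318,228),35))
h=holders(g)
rel(582,350.5,100,-.12)
cv2.imwrite("pics/c5.png",cv2.resize(g["color"][150:260,200:370],None,fx=4.5,fy=4.5,interpolation=cv2.INTER_CUBIC))
E
```

```text
(array([563.8, 161. ], dtype=float32), 116.7, 103.1, -1.236)
(array([475.5, 311.9], dtype=float32), 311.4, 173.0, 0.075)
[(array([ 567.2, -166.2], dtype=float32), 135.0, 128.7, -1.544)]
turn [-0.003 -0.003  0.191] shift [  75.7 -326.1  100.1] pos [529.2  19.6 199.1] w 34.0 t 13.5
```

View pics/c5.png

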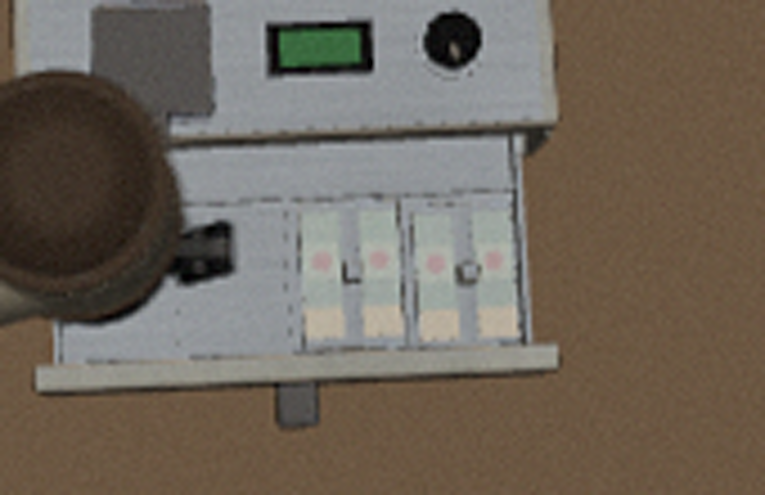

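Holder C lies flat in bay 1 (post at (350,272)). The contact pulled the drawer out about 5 mm (panel edge 10 px lower), so I'll allow for that. Now the third holder.

>>> {"method": "carry_out", "body": {"motion": [[0, 0, 0.04, -10, -58, 0, -0.2], [0, 0, 0.08, -20, -116, 0, -0.2], [0, 0, 0.12, -30, -174, 0, -0.2], [0, 0, 0.16, -40, -232, 0, -0.2], [0, 0, 0.19, -50, -290, 0, -0.2]]}}

```text
clock: 14.12
position: [459.5, 300.8, 198.2]
ee_rot: [0.998, -0.062, 0.0, -0.0]
contact_force: [0.9, 0.3, 0.0]
gripper_width: 33.9
grasp_force: 0.0
```

```bash
python3 - <<'E'
from h import *
g=get_image("top")
for o in holders(g): print(o); 
rel(582,350.5,100,-.12)
# drawer pull front edge & panel
hsv=cv2.cvtColor(g["color"],cv2.COLOR_BGR2HSV)
m=(hsv[228:260,255:280,1]<60).astype(np.uint8)
ys,xs=np.nonzero(m); print("pull front row",ys.max()+228,"cast",cast(g,[[xs[ys>ys.max()-4].mean()+255,ys.max()+228.5]],72).round(1))
col=g["color"][215:250,225:250].mean((1,2)); print(col.round().tolist())
np.save("top.npy",g["color"])
E
```

```text
(array([582. , 350.7], dtype=float32), 89.6, 59.6, -0.117)
turn [-0.003 -0.002 -0.   ] shift [116.4 -57.9  98.6] pos [459.2 306.6 198.2] w 34.4 t 14.18
pull front row 244 cast [[453.  -94.4  72. ]]
[152.0, 154.0, 152.0, 153.0, 152.0, 153.0, 153.0, 155.0, 153.0, 152.0, 151.0, 151.0, 153.0, 151.0, 139.0, 137.0, 147.0, 145.0, 147.0, 144.0, 106.0, 51.0, 80.0, 88.0, 88.0, 87.0, 87.0, 87.0, 87.0, 87.0, 88.0, 88.0, 88.0, 87.0, 87.0]
```

>>> {"method": "carry_out", "body": {"motion": [[0, 0, 0, 38, -19, 40, -0.2], [0, 0, 0, 76, -38, 80, -0.2], [0, 0, 0, 116, -58, 120, -0.2], [0, 0, 0, 116, -58, 135, -0.2], [0, 0, 0, 116, -58, 135, -0.2]]}}

```text
clock: 14.8
position: [581.5, 341.2, 61.3]
ee_rot: [0.998, -0.062, -0.001, 0.001]
contact_force: [-0.7, -0.2, 0.6]
gripper_width: 34.1
grasp_force: 0.0
```

```bash
python3 - <<'E'
from h import *
rel(582,350.6,22.5,-.12)
E
```

```text
turn [ 0.003  0.003 -0.004] shift [-0.6 -9.5 38.7] pos [581.5 341.2  61.3] w 34.1 t 14.8
```

>>> {"method": "carry_out", "body": {"motion": [[0, 0, 0, -0.5, -9.5, 0, -0.2], [0, 0, 0, -0.5, -9.5, 15, -0.2], [0, 0, 0, -0.5, -9.5, 15, -0.2]]}}

```text
clock: 15.18
position: [582.1, 351.5, 47.5]
ee_rot: [0.998, -0.062, -0.001, 0.0]
contact_force: [-0.1, -0.9, -0.5]
gripper_width: 34.1
grasp_force: 0.0
```

```bash
python3 - <<'E'
from h import *
rel(582,350.6,22.5,-.12)
E
```

```text
turn [ 0.001  0.001 -0.004] shift [ 0.1  0.8 25. ] pos [582.1 351.5  47.5] w 34.1 t 15.18
```

>>> {"method": "carry_out", "body": {"motion": [[0, 0, 0, 0, 0.5, 20, -0.2], [0, 0, 0, 0, 0.5, 25, -0.2], [0, 0, 0, 0, 0.5, 25, -1], [0, 0, 0, 0, 0.5, 25, -1], [0, 0, 0, 0, 0.5, 25, -1]]}}

```text
clock: 15.8
position: [583.4, 351.5, 23.6]
ee_rot: [0.998, -0.062, 0.0, -0.0]
contact_force: [0.2, -0.0, -0.6]
gripper_width: 9.4
grasp_force: 60.0
```

>>> {"method": "carry_out", "body": {"motion": [[0, 0, 0, 0, 0, 0, -1], [0, 0, 0, 0, 0, -10, -1], [0, 0, 0, 0, 0, -60, -1], [0, 0, 0, 0, 0, -120, -1], [0, 0, 0, 0, 0, -175, -1]]}}

```text
clock: 16.42
position: [583.2, 351.2, 200.8]
ee_rot: [0.998, -0.062, 0.0, -0.0]
contact_force: [0.5, 1.2, -0.7]
gripper_width: 9.3
grasp_force: 59.8
```

>>> {"method": "carry_out", "body": {"motion": [[0, 0, 0, 0, 0, 0, -1]]}}

```text
clock: 16.55
position: [585.6, 352.9, 205.6]
ee_rot: [0.998, -0.062, 0.005, -0.004]
contact_force: [1.2, 0.3, -1.4]
gripper_width: 9.3
grasp_force: 59.9
```

```bash
python3 - <<'E'
from h import *
rel(537,-55.1,200,.066)
E
```

```text
turn [-0.009 -0.01  -0.189] shift [  1.8 411.    1.7] pos [585.6 352.9 205.6] w 9.3 t 16.55
```

>>> {"method": "carry_out", "body": {"motion": [[0, 0, -0.05, 0, 58, 0, -1], [0, 0, -0.1, 0, 116, 0, -1], [0, 0, -0.15, 0, 174, 0, -1], [0, 0, -0.189, 0, 232, 0, -1], [0, 0, -0.189, 0, 290, 0, -1]]}}

```text
clock: 17.18
position: [546.3, 61.6, 197.5]
ee_rot: [0.999, 0.033, -0.001, 0.0]
contact_force: [0.3, 0.1, -0.7]
gripper_width: 9.3
grasp_force: 59.9
```

>>> {"method": "carry_out", "body": {"motion": [[0, 0, 0, 11, 58, 0, -1], [0, 0, 0, 21, 116, 0, -1], [0, 0, 0, 21, 116, 50, -1], [0, 0, 0, 21, 116, 100, -1], [0, 0, 0, 21, 116, 100, -1]]}}

```text
clock: 17.8
position: [572.7, -51.7, 94.6]
ee_rot: [0.999, 0.032, -0.004, 0.0]
contact_force: [-0.1, 0.5, -1.1]
gripper_width: 9.7
grasp_force: 59.3
```

>>> {"method": "carry_out", "body": {"motion": [[0, 0, 0, 0, 0, 0, -1]]}}

```text
clock: 17.92
position: [576.2, -50.8, 98.7]
ee_rot: [0.999, 0.033, 0.0, 0.0]
contact_force: [-0.5, -0.0, -1.2]
gripper_width: 9.6
grasp_force: 59.3
```

```bash
python3 - <<'E'
from h import *
rel(540.5,-55.1,53.5,.066)
print(read_state()["grasp_force"])
E
```

```text
turn [ 0. -0. -0.] shift [-35.9   1.9  45.2] pos [576.2 -50.8  98.7] w 9.6 t 17.93
59.26615834236145
```

I got the x sign wrong and the tool is 36 mm too far back, but nothing is touching. Backing straight out.

>>> {"method": "carry_out", "body": {"motion": [[0, 0, 0, -12, 0, 0, -1], [0, 0, 0, -24, 1, 0, -1], [0, 0, 0, -36, 2, 0, -1], [0, 0, 0, -36, 2, 0, -1], [0, 0, 0, -36, 2, 0, -1]]}}

```text
clock: 18.55
position: [540.5, -55.2, 98.4]
ee_rot: [0.999, 0.033, 0.001, 0.0]
contact_force: [-0.5, -0.4, -1.6]
gripper_width: 9.6
grasp_force: 59.2
```

```bash
python3 - <<'E'
from h import *
rel(540.5,-55.1,53.5,.066)
print(read_state()["grasp_force"])
g=get_image("top")
hsv=cv2.cvtColor(g["color"],cv2.COLOR_BGR2HSV)
m=(hsv[228:260,255:280,1]<60).astype(np.uint8)
ys,xs=np.nonzero(m); print("pull front row",ys.max()+228)
# holder held: pink/cream labels, and slide-edge? find cream label blobs in drawer area
c=cv2.inRange(hsv,(8,30,140),(28,110,255)); c[:180]=0;c[232:]=0;c[:,:212]=0;c[:,318:]=0
n,l,st,ce=cv2.connectedComponentsWithStats(c)
print([(s[4],p.round(1).tolist()) for s,p in zip(st[1:],ce[1:]) if s[4]>12])
pk=cv2.inRange(hsv,(160,25,120),(180,150,255)); pk[:180]=0;pk[232:]=0;pk[:,:212]=0;pk[:,318:]=0
n,l,st,ce=cv2.connectedComponentsWithStats(pk)
print([(s[4],p.round(1).tolist()) for s,p in zip(st[1:],ce[1:]) if s[4]>4])
E
```

```text
turn [ 0.    -0.001 -0.001] shift [-0.1 -0.1 44.9] pos [540.5 -55.2  98.4] w 9.6 t 18.55
59.23353731632233
pull front row 244
[(np.int32(472), [221.5, 196.5]), (np.int32(44), [271.5, 221.3]), (np.int32(45), [284.6, 220.7]), (np.int32(47), [297.6, 221.6]), (np.int32(43), [310.2, 221.0])]
[(np.int32(6), [296.7, 208.0])]
```

>>> {"method": "carry_out", "body": {"motion": [[0, 0, 0, 0, 0, 20, -1], [0, 0, 0, 0, 0, 32, -1], [0, 0, 0, 0, 0, 40, -1], [0, 0, 0, 0, 0, 43, -1], [0, 0, 0, 0, 0, 43, -1]]}}

```text
clock: 19.23
position: [557.2, -53.8, 67.6]
ee_rot: [0.999, 0.037, 0.019, 0.001]
contact_force: [7.9, -0.9, 39.1]
gripper_width: 9.5
grasp_force: 87.5
```

>>> {"method": "carry_out", "body": {"motion": [[0, 0, 0, 0, 0, 1, -1]]}}

```text
clock: 19.35
position: [557.7, -53.8, 67.3]
ee_rot: [0.999, 0.037, 0.02, 0.001]
contact_force: [7.1, 0.7, 46.2]
gripper_width: 9.6
grasp_force: 90.4
```

>>> {"method": "carry_out", "body": {"motion": [[0, 0, 0, 0, 0, -10, -1], [0, 0, 0, 0, 0, -60, -1], [0, 0, 0, 0, 0, -100, -1], [0, 0, 0, 0, 0, -100, -1], [0, 0, 0, 0, 0, -100, -1]]}}

```text
clock: 19.98
position: [539.5, -55.2, 153.1]
ee_rot: [0.999, 0.032, -0.001, -0.0]
contact_force: [-0.6, 0.1, -2.1]
gripper_width: 9.1
grasp_force: 78.7
```

```bash
python3 - <<'E'
from h import *
rel(540.5,-55.1,53.5,.066); s=read_state(); print(s["contact_force"],s["wrist_torque"])
g=get_image("side"); im=g["color"]; c=s["position"]
p=proj(g,[c])[0].astype(int); o=p-[45,30]
a=cv2.resize(im[o[1]:o[1]+85,o[0]:o[0]+95],None,fx=7,fy=7,interpolation=cv2.INTER_CUBIC)
q=R.from_euler('z',.066).apply([[x,y,-18] for x,y in((-44,-30),(-44,30),(44,30),(44,-30))])+c
for u in (proj(g,q)-o+.5)*7: cv2.circle(a,tuple(u.astype(int)),2,(0,0,255),-1)
t=get_image("top")["color"]
b=cv2.resize(t[175:255,200:330],None,fx=0.1+3,fy=3.1,interpolation=cv2.INTER_CUBIC)
W=np.zeros((600,800,3),np.uint8); W[:595,:665]=a[:595]; 
W[352:600,397:800]=b[:248,:403]
cv2.imwrite("pics/s7.png",W); print(o)
hsv=cv2.cvtColor(t,cv2.COLOR_BGR2HSV); m=(hsv[228:260,255:280,1]<60); print(np.nonzero(m)[0].max()+228)
E
```

```text
turn [-0.     0.002 -0.001] shift [ 1.2 -0.  99.6] pos [539.5 -55.2 153.1] w 9.1 t 19.98
[-0.63422944  0.10428379 -2.14704299] [-0.01084718 -0.01870269 -0.00545144]
[224 155]
244
```

View pics/s7.png

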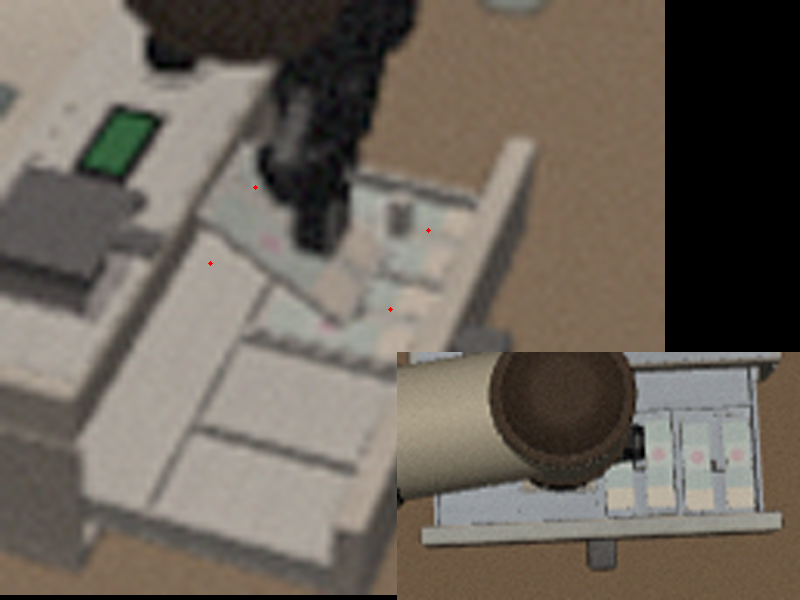

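The last picture confirms the holder is pitched in the grip, with its rear corner (200,215) high and its front corner (340,320) low; it must have caught the cabinet's front edge. I'll work out the pitch, lay it flat on the free counter with the tool tilted, and regrip it.

```bash
python3 - <<'E'
from h import *
from scipy.optimize import least_squares
g=get_image("side"); c=read_state()["position"]
obs=np.array([[200,215],[340,320]])/7-.5+[224,155]
# predicted bias from s6-like calibration: actual about +1px,+1px
def model(v):
    th,px,pz=v
    P=R.from_euler('y',th).apply(np.array([[44,30,-14.],[-44,30,-14]]) ) # pivot 4 below TCP, plate top 14 lower
    return proj(g,R.from_euler('z',.066).apply(P+[px,0,-4+pz])+c)
r=least_squares(lambda v:np.r_[(model(v)-obs).ravel(),v[1]/10,v[2]/10],[-.5,0,0]); print(r.x,r.cost)
r=least_squares(lambda v:(model([v[0],0,0])-obs).ravel(),[-.5]); print(r.x,r.fun)
rel(440,180,153,.066)
E
```

```text
[-0.56195018  7.13589341  4.45614753] 1.3049375645855816
[-0.66732792] [ 1.95672095 -0.01328334  1.54618799  2.78550191]
turn [ 0.     0.003 -0.001] shift [ -83.8 -241.3   -0.4] pos [539.3 -55.3 152.4] w 9.7 t 20.12
```

>>> {"method": "carry_out", "body": {"motion": [[0, 0, 0, -20, -57, 0, -1], [0, 0, 0, -40, -114, 0, -1], [0, 0, 0, -60, -171, 0, -1], [0, 0, 0, -84, -226, 0, -1], [0, 0, 0, -104, -241, 0, -1]]}}

```text
clock: 20.75
position: [419.5, 180.8, 153.2]
ee_rot: [0.999, 0.034, -0.0, 0.0]
contact_force: [0.7, -0.5, -0.4]
gripper_width: 9.3
grasp_force: 78.7
```

>>> {"method": "carry_out", "body": {"motion": [[0, -0.15, 0, 0, 0, 0, -1], [0, -0.3, 0, 0, 0, 0, -1], [0, -0.45, 0, 0, 0, 0, -1], [0, -0.6, 0, 0, 0, 0, -1], [0, -0.6, 0, 0, 0, 0, -1]]}}

```text
clock: 21.38
position: [421.5, 178.2, 151.0]
ee_rot: [0.954, 0.03, -0.297, 0.01]
contact_force: [-0.6, 0.6, -0.3]
gripper_width: 9.6
grasp_force: 78.7
```

```bash
python3 - <<'E'
from h import *
s=read_state(); print(s["position"],R.from_quat(s["ee_rot"]).as_matrix().round(3).tolist(),s["grasp_force"])
for n in("top","side"):
    g=get_image(n); b=(60,150,200,290) if n=="top" else (200,150,330,330)
    if n=="top": b=(120,180,212,290)
    print(n,holders(g,b,s["position"][2]-20), proj(g,[s["position"]]).round())
E
```

```text
[421.52957383 178.23502519 150.96561487] [[0.822, 0.063, -0.566], [0.051, -0.998, -0.038], [-0.568, 0.002, -0.823]] 78.7087269499898
top [(array([409.2, 180.2], dtype=float32), 59.0, 58.3, -1.519)] [[154. 254.]]
side [(array([379.3, 160.4], dtype=float32), 197.6, 81.2, 0.505), (array([509.2, -53.3], dtype=float32), 259.3, 130.0, 1.564), (array([ 716.5, -158.9], dtype=float32), 410.0, 237.6, 1.257)] [[276. 248.]]
```

>>> {"method": "carry_out", "body": {"motion": [[0, 0, 0, 28, 0, 41, -1], [0, 0, 0, 45, 0, 66, -1], [0, 0, 0, 60, 0, 87, -1], [0, 0, 0, 65, 0, 94, -1], [0, 0, 0, 65, 0, 94, -1]]}}

```text
clock: 22.1
position: [421.0, 178.6, 40.4]
ee_rot: [0.955, 0.032, -0.295, 0.01]
contact_force: [-0.0, 0.1, -1.2]
gripper_width: 9.5
grasp_force: 78.7
```

>>> {"method": "carry_out", "body": {"motion": [[0, 0, 0, 1, 0, 2, -1], [0, 0, 0, 2, 0, 3, -1], [0, 0, 0, 2, 0, 3, -1]]}}

```text
clock: 22.48
position: [421.4, 178.6, 36.5]
ee_rot: [0.955, 0.031, -0.295, 0.009]
contact_force: [-0.4, 0.1, -0.6]
gripper_width: 9.6
grasp_force: 78.7
```

>>> {"method": "carry_out", "body": {"motion": [[0, 0, 0, 1, 0, 2, -1], [0, 0, 0, 2, 0, 4, -1], [0, 0, 0, 3, 0, 4.5, -1], [0, 0, 0, 3, 0, 4.5, -1]]}}

```text
clock: 22.98
position: [421.1, 178.5, 30.6]
ee_rot: [0.955, 0.031, -0.295, 0.01]
contact_force: [0.5, 0.4, -1.7]
gripper_width: 9.9
grasp_force: 78.7
```

>>> {"method": "carry_out", "body": {"motion": [[0, 0, 0, 1, 0, 2, -1], [0, 0, 0, 1, 0, 2, -1]]}}

```text
clock: 23.22
position: [420.7, 178.4, 28.3]
ee_rot: [0.955, 0.031, -0.296, 0.01]
contact_force: [-0.1, -0.8, -0.7]
gripper_width: 9.4
grasp_force: 78.7
```

>>> {"method": "carry_out", "body": {"motion": [[0, 0, 0, 1.2, 0, 1.8, -1], [0, 0, 0, 1.2, 0, 1.8, -1]]}}

```text
clock: 23.48
position: [420.7, 178.4, 26.2]
ee_rot: [0.955, 0.031, -0.296, 0.01]
contact_force: [-0.4, -0.3, -0.8]
gripper_width: 9.2
grasp_force: 78.7
```

>>> {"method": "carry_out", "body": {"motion": [[0, 0, 0, 1.2, 0, 1.8, -1], [0, 0, 0, 1.2, 0, 1.8, -1]]}}

```text
clock: 23.72
position: [420.9, 178.5, 24.2]
ee_rot: [0.955, 0.031, -0.295, 0.01]
contact_force: [0.7, 0.3, -0.3]
gripper_width: 9.6
grasp_force: 78.8
```

>>> {"method": "carry_out", "body": {"motion": [[0, 0, 0, 1.2, 0, 1.8, -1], [0, 0, 0, 1.2, 0, 1.8, -1]]}}

```text
clock: 23.98
position: [420.6, 178.4, 23.5]
ee_rot: [0.955, 0.032, -0.296, 0.01]
contact_force: [-1.0, 0.1, 7.9]
gripper_width: 9.3
grasp_force: 78.0
```

Contact at 23.5 mm. Releasing, and retreating along the fingers.

>>> {"method": "carry_out", "body": {"motion": [[0, 0, 0, 0, 0, 0, -0.6], [0, 0, 0, 0, 0, 0, -0.3], [0, 0, 0, 0, 0, 0, -0.2], [0, 0, 0, 0, 0, -40, -0.2], [0, 0, 0, 0, 0, -100, -0.2]]}}

```text
clock: 24.6
position: [476.2, 181.7, 104.3]
ee_rot: [0.954, 0.031, -0.298, 0.011]
contact_force: [1.1, 1.0, -1.2]
gripper_width: 33.9
grasp_force: 0.0
```

>>> {"method": "carry_out", "body": {"motion": [[0, 0.15, 0, 0, 0, -50, -0.2], [0, 0.3, 0, 60, 0, -50, -0.2], [0, 0.45, 0, 110, 0, -50, -0.2], [0, 0.6, 0, 160, 0, -50, -0.2], [0, 0.6, 0, 160, 0, -50, -0.2]]}}

```text
clock: 25.22
position: [634.9, 191.5, 52.6]
ee_rot: [0.999, 0.032, -0.003, 0.001]
contact_force: [-1.2, -0.4, 0.8]
gripper_width: 33.8
grasp_force: 0.0
```

```bash
python3 - <<'E'
from h import *
g=get_image("top")
print(holders(g,(120,190,212,300)))
s=get_image("side"); 
print(holders(s,(210,190,300,330)))
rel(421,178,60,.066)
E
```

```text
[(array([423.6, 180.3], dtype=float32), 89.7, 57.6, 0.05)]
[(array([422.5, 175.4], dtype=float32), 98.7, 84.6, -0.153), (array([553.5, -89. ], dtype=float32), 329.3, 159.0, 1.419), (array([705.1, -65.1], dtype=float32), 152.2, 130.6, -1.047)]
turn [ 0.001  0.002 -0.001] shift [-216.     0.4   -4. ] pos [636.5 192.5  55.5] w 34.1 t 25.32
```

The holder lies flat at (423.6,180.3), yaw 0.05. Up first, then back over it.

>>> {"method": "carry_out", "body": {"motion": [[0, 0, 0, 0, 0, -50, -0.2], [0, 0, 0, -50, 0, -60, -0.2], [0, 0, 0, -110, 0, -60, -0.2], [0, 0, 0.01, -170, 0, -60, -0.2], [0, 0, 0.01, -213, -2, -50, -0.2]]}}

```text
clock: 25.95
position: [422.8, 180.8, 107.5]
ee_rot: [1.0, 0.028, 0.001, -0.001]
contact_force: [0.2, 0.3, 0.3]
gripper_width: 34.6
grasp_force: 0.0
```

>>> {"method": "carry_out", "body": {"motion": [[0, 0, 0, 0, 0, 45, -0.2], [0, 0, 0, 0, 0, 45, -0.2]]}}

```text
clock: 26.2
position: [423.0, 180.0, 59.9]
ee_rot: [1.0, 0.028, -0.002, 0.001]
contact_force: [0.5, -1.0, 0.2]
gripper_width: 34.5
grasp_force: 0.0
```

```bash
python3 - <<'E'
from h import *
rel(423.6,180.3,22.5,.055)
E
```

```text
turn [0.003 0.004 0.   ] shift [ 0.8 -0.4 37.4] pos [423.  180.   59.9] w 34.5 t 26.2
```

>>> {"method": "carry_out", "body": {"motion": [[0, 0, 0, 0.5, 0, 25, -0.2], [0, 0, 0, 0.5, 0, 38, -0.2], [0, 0, 0, 0.5, 0, 38, -0.2], [0, 0, 0, 0.5, 0, 38, -1], [0, 0, 0, 0.5, 0, 38, -1]]}}

```text
clock: 26.82
position: [425.4, 181.1, 23.5]
ee_rot: [1.0, 0.028, 0.001, -0.0]
contact_force: [-0.5, 0.3, 4.0]
gripper_width: 9.4
grasp_force: 59.2
```

>>> {"method": "carry_out", "body": {"motion": [[0, 0, 0, 0, 0, 0, -1], [0, 0, 0, 0, 0, -10, -1], [0, 0, 0, 0, 0, -60, -1], [0, 0, 0, 0, 0, -115, -1], [0, 0, 0, 0, 0, -115, -1]]}}

```text
clock: 27.45
position: [427.1, 182.6, 142.2]
ee_rot: [1.0, 0.028, 0.004, -0.003]
contact_force: [0.9, 0.8, -2.0]
gripper_width: 9.6
grasp_force: 58.7
```

```bash
python3 - <<'E'
from h import *
rel(540.,-55.1,138,.066)
E
```

```text
turn [-0.007 -0.009 -0.01 ] shift [ 99.5 243.7   3.4] pos [427.1 182.6 142.2] w 9.6 t 27.45
```

>>> {"method": "carry_out", "body": {"motion": [[0, 0, 0, 20, 50, 0, -1], [0, 0, -0.01, 40, 105, 0, -1], [0, 0, -0.01, 65, 160, 0, -1], [0, 0, -0.01, 85, 215, 0, -1], [0, 0, -0.01, 100, 242, 0, -1]]}}

```text
clock: 28.08
position: [537.6, -58.0, 136.3]
ee_rot: [1.0, 0.031, -0.001, -0.0]
contact_force: [-0.6, 0.6, -1.8]
gripper_width: 9.4
grasp_force: 58.9
```

>>> {"method": "carry_out", "body": {"motion": [[0, 0, 0, 0, 0, 30, -1], [0, 0, 0, 0, 0, 40, -1], [0, 0, 0, 0, 0, 40, -1], [0, 0, 0, 0, 0, 40, -1]]}}

```text
clock: 28.58
position: [538.4, -54.8, 97.8]
ee_rot: [0.999, 0.033, 0.001, -0.0]
contact_force: [3.5, -0.7, -2.9]
gripper_width: 9.5
grasp_force: 58.6
```

```bash
python3 - <<'E'
from h import *
rel(540.5,-55.1,53.5,.066)
s=read_state(); print(s["grasp_force"],s["contact_force"])
E
```

```text
turn [-0.    -0.001  0.   ] shift [ 2.   0.4 44.3] pos [538.4 -54.8  97.8] w 9.5 t 28.57
58.553776144981384 [ 3.50556446 -0.70182331 -2.94201717]
```

Light contact with the panel, because the holder sits about 2 mm forward in the grip. Moving back 3 mm.

>>> {"method": "carry_out", "body": {"motion": [[0, 0, 0, 0, 0, -14, -1], [0, 0, 0, 3, 0, -14, -1], [0, 0, 0, 3, 0, 10, -1], [0, 0, 0, 3, 0, 15, -1], [0, 0, 0, 3, 0, 15, -1]]}}

```text
clock: 29.2
position: [540.2, -55.2, 82.2]
ee_rot: [0.999, 0.033, -0.001, 0.0]
contact_force: [-0.5, 0.3, -1.3]
gripper_width: 9.5
grasp_force: 59.2
```

>>> {"method": "carry_out", "body": {"motion": [[0, 0, 0, 0, 0, 10, -1], [0, 0, 0, 0, 0, 16, -1], [0, 0, 0, 0, 0, 20, -1], [0, 0, 0, 0, 0, 20, -1]]}}

```text
clock: 29.7
position: [540.8, -55.2, 62.1]
ee_rot: [0.999, 0.033, -0.0, 0.0]
contact_force: [-1.2, -0.0, -0.2]
gripper_width: 9.8
grasp_force: 59.1
```

```bash
python3 - <<'E'
from h import *
rel(541,-55.1,53.5,.066)
s=read_state(); print(s["grasp_force"],s["contact_force"],s["wrist_torque"])
t=get_image("top")["color"]
hsv=cv2.cvtColor(t,cv2.COLOR_BGR2HSV); m=(hsv[228:260,255:280,1]<60); print(np.nonzero(m)[0].max()+228)
col=t[215:250,225:250].mean((1,2)); print(col.round()[12:24].tolist())
E
```

```text
turn [ 0.     0.001 -0.001] shift [ 0.2 -0.1  8.6] pos [540.8 -55.2  62.1] w 9.8 t 29.7
59.125481843948364 [-1.16655414 -0.00820967 -0.22258089] [-0.00221712  0.01024463 -0.01926676]
244
[156.0, 152.0, 145.0, 133.0, 148.0, 147.0, 147.0, 147.0, 120.0, 58.0, 74.0, 90.0]
```

Free, and well inside. Lowering and releasing.

>>> {"method": "carry_out", "body": {"motion": [[0, 0, 0, 0, 0, 4, -1], [0, 0, 0, 0, 0, 7, -1], [0, 0, 0, 0, 0, 8.5, -1], [0, 0, 0, 0, 0, 8.5, -1]]}}

```text
clock: 30.25
position: [541.0, -55.2, 53.8]
ee_rot: [0.999, 0.033, -0.0, 0.0]
contact_force: [-0.5, -1.1, -2.2]
gripper_width: 9.4
grasp_force: 59.2
```

>>> {"method": "carry_out", "body": {"motion": [[0, 0, 0, 0, 0, 0, -1], [0, 0, 0, 0, 0, 0, -0.45], [0, 0, 0, 0, 0, 0, -0.45], [0, 0, 0, 0, 0, 0, -0.45]]}}

```text
clock: 30.75
position: [541.1, -55.2, 54.1]
ee_rot: [0.999, 0.033, 0.0, -0.0]
contact_force: [0.4, 0.1, -0.0]
gripper_width: 23.6
grasp_force: 0.0
```

>>> {"method": "carry_out", "body": {"motion": [[0, 0, 0, 0, 0, -30, -0.45], [0, 0, 0, 0, 0, -80, -0.45], [0, 0, 0, -40, 0, -120, -0.45], [0, 0, 0, -100, 0, -120, -1], [0, 0, 0, -160, 0, -120, -1]]}}

```text
clock: 31.38
position: [379.9, -65.7, 174.3]
ee_rot: [0.999, 0.032, 0.001, -0.0]
contact_force: [-0.0, -0.3, 0.9]
gripper_width: -0.1
grasp_force: 0.0
```

```bash
python3 - <<'E'
from h import *
g=get_image("top"); hsv=cv2.cvtColor(g["color"],cv2.COLOR_BGR2HSV)
rel(420,-98,64,.066)
for nm,lo,hi in(("cream",(8,30,140),(28,110,255)),("pink",(160,20,110),(180,150,255))):
    c=cv2.inRange(hsv,lo,hi); c[:178]=0;c[229:]=0;c[:,:212]=0;c[:,318:]=0
    n,l,st,ce=cv2.connectedComponentsWithStats(c)
    print(nm,[(int(s[4]),p.round(1).tolist()) for s,p in zip(st[1:],ce[1:]) if s[4]>3])
s=get_image("side"); hs=cv2.cvtColor(s["color"],cv2.COLOR_BGR2HSV)
c=cv2.inRange(hs,(8,30,140),(28,110,255)); c[:150]=0;c[240:]=0;c[:,:200]=0;c[:,310:]=0
n,l,st,ce=cv2.connectedComponentsWithStats(c)
for k,p in zip(st[1:],ce[1:]):
    if k[4]>8: print("side",k[4],p.round(1),cast(s,[p],36).round(0))
print(proj(g,[read_state()["position"]]))
E
```

```text
turn [-0.002  0.009 -0.004] shift [ 49.2  34.  107.7] pos [369.7 -67.3 172.2] w -0.2 t 31.43
cream [(47, [271.6, 221.6]), (45, [284.5, 221.3]), (46, [297.4, 222.3]), (48, [310.2, 221.4]), (47, [245.4, 223.4]), (45, [258.5, 223.2]), (4, [310.5, 227.0]), (4, [287.5, 228.0])]
pink [(5, [271.2, 207.6]), (7, [284.0, 207.7]), (9, [296.7, 208.2]), (7, [257.1, 209.4])]
side 929 [218.9 170.6] [[ 807. -186.   36.]]
side 359 [283.9 202.7] [[ 506. -120.   36.]]
[[254.97875924 276.66661142]]
```

All three are in bays 0–2; the six equal-sized labels are level with the panel slope (rows 221–223). Next I push the drawer by its pull with the fingers closed.

>>> {"method": "carry_out", "body": {"motion": [[0, 0, 0, 15, 15, 30, -1], [0, 0, 0, 30, 30, 60, -1], [0, 0, 0, 30, 30, 60, -1], [0, 0, 0, 30, 30, 60, -1]]}}

```text
clock: 31.98
position: [413.5, -93.5, 114.5]
ee_rot: [0.999, 0.033, 0.0, 0.0]
contact_force: [0.1, 0.8, 0.2]
gripper_width: 0.2
grasp_force: 0.0
```

```bash
python3 - <<'E'
from h import *
rel(425,-97,72,.066)
g=get_image("top")
c=g["color"]; hsv=cv2.cvtColor(c,cv2.COLOR_BGR2HSV)
m=(hsv[237:246,250:285,1]<60); print([ (np.nonzero(r)[0]+250).tolist() for r in m])
E
```

```text
turn [ 0.    -0.    -0.001] shift [11.3  4.3 42.5] pos [413.5 -93.5 114.5] w 0.2 t 31.98
[[262, 263, 264, 265, 266, 267, 268, 269, 270], [262, 263, 264, 265, 266, 267, 268, 269, 270], [262, 263, 264, 265, 266, 267], [262, 263], [], [258, 259], [254, 255, 256, 257, 258], [250, 252, 254, 256, 257], [250, 251, 253, 254, 255]]
```

>>> {"method": "carry_out", "body": {"motion": [[0, 0, 0, 0, 4, 25, -1], [0, 0, 0, 0, 4, 42, -1], [0, 0, 0, 20, 4, 42, -1], [0, 0, 0, 30, 4, 42, -1], [0, 0, 0, 45, 4, 42, -1]]}}

```text
clock: 32.65
position: [458.2, -94.3, 72.6]
ee_rot: [0.999, 0.033, -0.0, -0.0]
contact_force: [-1.0, 0.8, 1.0]
gripper_width: 0.0
grasp_force: 0.6
```

>>> {"method": "carry_out", "body": {"motion": [[0, 0, 0, 15, 0, 0, -1], [0, 0, 0, 30, 0, 0, -1], [0, 0, 0, 45, 0, 0, -1], [0, 0, 0, 60, 0, 0, -1], [0, 0, 0, 75, 0, 0, -1]]}}

```text
clock: 33.28
position: [534.2, -89.7, 71.9]
ee_rot: [0.999, 0.033, -0.0, -0.0]
contact_force: [-0.3, 0.8, 1.1]
gripper_width: -0.1
grasp_force: 0.5
```

```bash
python3 - <<'E'
from h import *
rel(555,-88.7,72,.066)
print(read_state()["contact_force"])
E
```

```text
turn [-0.     0.    -0.001] shift [20.8  0.4 -0.2] pos [534.2 -89.7  71.9] w -0.1 t 33.27
[-0.29705535  0.78959079  1.08389974]
```

>>> {"method": "carry_out", "body": {"motion": [[0, 0, 0, 8, 0, 0, -1], [0, 0, 0, 14, 0, 0, -1], [0, 0, 0, 20, 0, 0, -1], [0, 0, 0, 24, 0, 0, -1], [0, 0, 0, 24, 0, 0, -1]]}}

```text
clock: 33.9
position: [554.1, -88.5, 71.6]
ee_rot: [0.999, 0.032, -0.004, 0.0]
contact_force: [-7.0, 0.6, 4.8]
gripper_width: -0.2
grasp_force: 3.3
```

>>> {"method": "carry_out", "body": {"motion": [[0, 0, 0, 2, 0, 0, -1], [0, 0, 0, 4, 0, 0, -1], [0, 0, 0, 4, 0, 0, -1]]}}

```text
clock: 34.28
position: [554.5, -88.5, 71.5]
ee_rot: [0.999, 0.032, -0.007, 0.0]
contact_force: [-13.5, 0.9, 11.1]
gripper_width: 0.1
grasp_force: 6.8
```

>>> {"method": "carry_out", "body": {"motion": [[0, 0, 0, 3, 0, -1, -1], [0, 0, 0, 6, 0, -2, -1], [0, 0, 0, 6, 0, -2, -1]]}}

```text
clock: 34.65
position: [563.2, -87.9, 72.5]
ee_rot: [0.999, 0.032, -0.005, -0.0]
contact_force: [-7.3, -0.0, 0.6]
gripper_width: -0.1
grasp_force: 3.4
```

```bash
python3 - <<'E'
from h import *
g=get_image("top"); c=g["color"]
for a,b in((210,222),(300,312)):
    print(c[165:215,a:b].mean((1,2)).round().astype(int).tolist(), proj(g,[[612-.066*(110 if a<250 else -110),26 if a<250 else -195,120],[596.5-.066*(110 if a<250 else -110),26 if a<250 else -195,82]]).round(1).tolist())
E
```

```text
[147, 146, 150, 141, 110, 81, 66, 70, 74, 80, 81, 85, 88, 91, 92, 88, 92, 91, 88, 91, 95, 94, 93, 93, 91, 92, 93, 87, 88, 84, 80, 80, 79, 75, 73, 75, 71, 64, 62, 58, 57, 55, 47, 43, 41, 41, 40, 58, 81, 91] [[220.7, 182.9], [221.4, 191.0]]
[141, 153, 153, 157, 156, 155, 157, 156, 152, 154, 157, 153, 125, 84, 50, 100, 140, 153, 150, 152, 149, 116, 36, 44, 53, 77, 91, 91, 91, 90, 90, 90, 89, 90, 90, 89, 90, 91, 89, 90, 90, 89, 90, 90, 90, 89, 90, 90, 88, 90] [[307.4, 179.7], [305.5, 187.8]]
```

>>> {"method": "carry_out", "body": {"motion": [[0, 0, 0, 4, 0, -1, -1], [0, 0, 0, 6, 0, -1, -1], [0, 0, 0, 6, 0, -1, -1]]}}

```text
clock: 35.08
position: [563.4, -87.9, 72.6]
ee_rot: [0.999, 0.031, -0.011, -0.0]
contact_force: [-16.3, 1.8, 7.1]
gripper_width: -0.1
grasp_force: 8.5
```

>>> {"method": "carry_out", "body": {"motion": [[0, 0, 0, -12, 0, 0, -1], [0, 0, 0, -60, 0, 0, -1], [0, 0, 0, -70, 0, -40, -1], [0, 0, 0, -70, -40, -80, -1], [0, 0, 0, -70, -70, -80, -1]]}}

```text
clock: 35.7
position: [502.0, -20.4, 159.3]
ee_rot: [0.999, 0.033, 0.006, -0.001]
contact_force: [-0.6, 0.9, -0.4]
gripper_width: 0.2
grasp_force: 0.0
```

```bash
python3 - <<'E'
from h import *
g=get_image("top"); c=g["color"]
print(c[175:192,300:312].mean((1,2)).round().astype(int).tolist())
hsv=cv2.cvtColor(c,cv2.COLOR_BGR2HSV)
# guard gray: value ~ mid, low sat within 212..260 x 140..188
sub=hsv[140:188,212:258]; m=((sub[...,2]<130)&(sub[...,1]<60)).astype(np.uint8)
k=max(cv2.findContours(m,0,2)[0],key=cv2.contourArea); x,y,w,h=cv2.boundingRect(k); print("guard bbox",x+212,y+140,w,h)
q=cv2.boxPoints(cv2.minAreaRect(k))+[212,140]; 
r=np.nonzero(m[-14:].any(0))
for i in range(25,48): 
    xs=np.nonzero(m[i])[0]; print(i+140,(xs.min()+212,xs.max()+212) if len(xs) else None,end=' ')
rel(590,-11,138,.066)
E
```

```text
[155, 151, 124, 83, 49, 98, 138, 153, 150, 151, 149, 116, 37, 43, 52, 76, 91]
guard bbox 212 150 46 35
165 (np.int64(220), np.int64(246)) 166 (np.int64(220), np.int64(246)) 167 (np.int64(220), np.int64(247)) 168 (np.int64(220), np.int64(247)) 169 (np.int64(220), np.int64(247)) 170 (np.int64(220), np.int64(247)) 171 (np.int64(220), np.int64(247)) 172 (np.int64(220), np.int64(247)) 173 (np.int64(221), np.int64(247)) 174 (np.int64(221), np.int64(247)) 175 (np.int64(221), np.int64(247)) 176 (np.int64(221), np.int64(245)) 177 (np.int64(223), np.int64(241)) 178 (np.int64(231), np.int64(237)) 179 (np.int64(231), np.int64(257)) 180 (np.int64(221), np.int64(257)) 181 (np.int64(214), np.int64(257)) 182 (np.int64(212), np.int64(257)) 183 (np.int64(212), np.int64(254)) 184 (np.int64(212), np.int64(232)) 185 None 186 None 187 None turn [-0.002 -0.009  0.002] shift [89.2 -1.3 20.6] pos [500.9 -18.3 157.8] w -0.4 t 35.75
```

The drawer is home: it didn't move under 16 N and stayed put after I backed off. For the guard, I'll pinch the tab's sides from above and follow the hinge arc.

>>> {"method": "carry_out", "body": {"motion": [[0, 0, 0, 0, 0, -40, 0.1], [0, 0, 0, 50, 0, -50, 0.1], [0, 0, 0, 99, 0, -50, 0.1], [0, 0, 0, 99, 0, -50, 0.1], [0, 0, 0, 99, 0, -50, 0.1]]}}

```text
clock: 36.38
position: [597.3, -15.5, 204.5]
ee_rot: [0.999, 0.033, -0.0, -0.0]
contact_force: [-0.5, -0.5, -0.3]
gripper_width: 46.8
grasp_force: 0.0
```

```bash
python3 - <<'E'
from h import *
rel(601.2,-11.2,154,.066)
E
```

```text
turn [-0.     0.    -0.001] shift [ 4.2 -4.  50.5] pos [597.3 -15.5 204.5] w 46.8 t 36.38
```

>>> {"method": "carry_out", "body": {"motion": [[0, 0, 0, 4, -4, 20, 0.1], [0, 0, 0, 4, -4, 40, 0.1], [0, 0, 0, 4, -4, 50, 0.1], [0, 0, 0, 4, -4, 50, 0.1], [0, 0, 0, 4, -4, 50, -0.5]]}}

```text
clock: 37.0
position: [601.7, -11.1, 156.0]
ee_rot: [0.999, 0.033, 0.001, -0.0]
contact_force: [0.1, 0.6, -0.1]
gripper_width: 29.7
grasp_force: 0.0
```

>>> {"method": "carry_out", "body": {"motion": [[0, 0, 0, 0, 0, 0, -0.7], [0, 0, 0, 0, 0, 0, -1], [0, 0, 0, 0, 0, 0, -1], [0, 0, 0, 0, 0, 0, -1]]}}

```text
clock: 37.5
position: [601.7, -10.3, 156.1]
ee_rot: [0.999, 0.033, 0.001, -0.001]
contact_force: [-2.1, 5.3, 5.5]
gripper_width: 13.0
grasp_force: 58.6
```

The tab is pinched (13 mm, 59 N). Lifting along the arc.

>>> {"method": "carry_out", "body": {"motion": [[0, 0, 0, 2.5, 0, -19.5, -1], [0, 0, 0, 9.5, 0, -38, -1], [0, 0, 0, 21, 0, -54, -1], [0, 0, 0, 36, 0, -66.5, -1], [0, 0, 0, 50.5, 0, -73.5, -1]]}}

```text
clock: 38.12
position: [651.4, -6.7, 227.3]
ee_rot: [0.999, 0.033, -0.001, -0.001]
contact_force: [-1.3, 4.8, -1.3]
gripper_width: 11.8
grasp_force: 58.5
```

>>> {"method": "carry_out", "body": {"motion": [[0, 0, 0, 12, 0, -4, -1], [0, 0, 0, 23, 0, -5, -1], [0, 0, 0, 34, 0, -5, -1], [0, 0, 0, 43, 0, -4, -1], [0, 0, 0, 43, 0, -4, -1]]}}

```text
clock: 38.75
position: [695.0, -5.3, 232.0]
ee_rot: [0.999, 0.032, -0.0, 0.0]
contact_force: [-0.6, 0.3, -0.1]
gripper_width: -0.1
grasp_force: 0.0
```

```bash
python3 - <<'E'
from h import *
rel(601.2,-11.2,154,.066); s=read_state(); print(s["contact_force"],s["grasp_force"])
def greenpx(n):
    g=get_image(n); hsv=cv2.cvtColor(g["color"],cv2.COLOR_BGR2HSV); m=cv2.inRange(hsv,(45,100,40),(85,255,255))
    k,l,st,ce=cv2.connectedComponentsWithStats(m); return [(int(a[4]),b.round(1).tolist(),cast(g,[b],142)[0].round(1).tolist()) for a,b in zip(st[1:],ce[1:]) if a[4]>5]
print(greenpx("top"),greenpx("side"))
E
```

```text
turn [ 0.     0.001 -0.001] shift [-93.9  -0.2  78. ] pos [695.   -5.3 232. ] w -0.1 t 38.75
[-0.57285891  0.26981385 -0.09048867] 0.0
[(143, [270.3, 160.1], [663.0, -98.3, 142.0])] [(53, [240.6, 174.8], [656.3, -78.4, 142.0])]
```

The tab slipped out near the top. Checking where the guard ended up.

>>> {"method": "carry_out", "body": {"motion": [[0, 0, 0, 0, 0, -40, -1], [0, 0, 0, -50, 0, -50, -1], [0, 0, 0, -110, 0, -50, -1], [0, 0, 0, -170, 0, -50, -1], [0, 0, 0, -170, 0, -50, -1]]}}

```text
clock: 39.48
position: [520.0, -17.0, 283.1]
ee_rot: [0.999, 0.033, -0.001, -0.0]
contact_force: [0.6, -0.1, 0.3]
gripper_width: 0.4
grasp_force: 0.0
```

```bash
cat >> h.py <<'E'
def look():
    for n,P in(("top",(665,-8,140)),("side",(665,-8,140))):
        g=get_image(n); hsv=cv2.cvtColor(g["color"],cv2.COLOR_BGR2HSV); m=cv2.inRange(hsv,(45,100,40),(85,255,255))
        k,l,st,ce=cv2.connectedComponentsWithStats(m)
        print(n,"green",[(int(a[4]),b.round(1).tolist(),cast(g,[b],142)[0].round(1).tolist()) for a,b in zip(st[1:],ce[1:]) if a[4]>5])
        hx=np.array([680,-6,149.])
        for th in(0,1.2,1.5,1.85):
            pt=hx+R.from_euler('z',.066).apply([-40*np.cos(th),22,40*np.sin(th)]); tb=hx+R.from_euler('z',.066).apply([-71*np.cos(th),0,71*np.sin(th)])
            print(n,th,[(proj(g,[q])[0].round().tolist(),g["color"][tuple(proj(g,[q])[0].round().astype(int)[::-1])].tolist()) for q in(pt,tb)])
E
python3 -c "
from h import *
look(); print(read_state()['position'])"
```

```text
top green [(148, [270.4, 160.0], [663.2, -98.5, 142.0])]
top 0 [([226.0, 168.0], [32, 42, 54]), ([235.0, 180.0], [36, 46, 59])]
top 1.2 [([224.0, 155.0], [75, 77, 81]), ([233.0, 156.0], [84, 86, 90])]
top 1.5 [([224.0, 150.0], [134, 132, 129]), ([233.0, 147.0], [156, 154, 148])]
top 1.85 [([224.0, 144.0], [147, 149, 150]), ([233.0, 137.0], [90, 93, 88])]
side green [(56, [240.7, 174.9], [655.7, -77.8, 142.0])]
side 0 [([233.0, 190.0], [91, 89, 94]), ([244.0, 189.0], [86, 88, 91])]
side 1.2 [([225.0, 180.0], [140, 148, 157]), ([231.0, 169.0], [154, 165, 171])]
side 1.5 [([222.0, 178.0], [147, 158, 172]), ([225.0, 167.0], [116, 123, 126])]
side 1.85 [([218.0, 177.0], [105, 109, 106]), ([218.0, 165.0], [132, 142, 150])]
[524.6475983  -16.23789493 283.72402914]
```

The guard fell shut (grey still where it lies when closed). Instead I'll hook it from below with closed fingers tilted forward, which can't slip. Tilting the tool.

>>> {"method": "carry_out", "body": {"motion": [[0, 0.18, 0, -10, 0, 0, -1], [0, 0.36, 0, -20, 0, 0, -1], [0, 0.54, 0, -30, 0, 0, -1], [0, 0.72, 0, -30, 0, 0, -1], [0, 0.9, 0, -30, 0, 0, -1]]}}

```text
clock: 40.2
position: [477.1, -24.8, 313.4]
ee_rot: [0.935, 0.02, 0.354, 0.009]
contact_force: [0.2, -1.3, 2.9]
gripper_width: -0.4
grasp_force: 0.0
```

>>> {"method": "carry_out", "body": {"motion": [[0, 0.1, 0, 0, 0, 0, -1], [0, 0.2, 0, 0, 0, 0, -1], [0, 0.2, 0, 0, 0, 0, -1], [0, 0.2, 0, 0, 0, 0, -1]]}}

```text
clock: 40.7
position: [459.0, -24.0, 363.0]
ee_rot: [0.911, 0.02, 0.413, 0.007]
contact_force: [0.4, -0.3, -0.1]
gripper_width: 0.2
grasp_force: 0.0
```

```bash
cat >> h.py <<'E'
def to(x,z,u=None):
    """tool-axis shift to cabinet-plane point through the tab line, at world x, z"""
    s=read_state(); r=R.from_quat(s["ee_rot"]); y=-6-(680-x)*.066
    print("shift",r.inv().apply(np.array([x,y,z])-s["position"]).round(1),"pos",s["position"].round(1),"F",s["contact_force"].round(1),"t",round(s["clock"],2))
    print("toolx",r.as_matrix()[:,0].round(3),"toolz",r.as_matrix()[:,2].round(3))
E
python3 -c "
from h import *
to(535,132.6); print(read_state()['joints'])"
```

```text
shift [-122.7  -12.6  209.1] pos [459. -24. 363.] F [ 0.4 -0.3 -0.1] t 40.7
toolx [0.659 0.043 0.751] toolz [ 0.752  0.005 -0.659]
[ 0.19681288 -0.33371018 -0.98905592  1.09721859 -0.16058494  0.39077883]
```

>>> {"method": "carry_out", "body": {"motion": [[0, 0, 0, -30, -3, 50, -1], [0, 0, 0, -60, -6, 100, -1], [0, 0, 0, -90, -9, 150, -1], [0, 0, 0, -120, -12, 200, -1], [0, 0, 0, -122, -12, 208, -1]]}}

```text
clock: 41.32
position: [477.1, -9.8, 324.7]
ee_rot: [0.927, 0.02, 0.374, 0.009]
contact_force: [0.2, 0.1, 0.1]
gripper_width: 0.2
grasp_force: 0.0
```

```bash
python3 -c "
from h import *
to(585,128); print(read_state()['joints'])"
```

```text
shift [-58.9  -0.5 216.5] pos [477.1  -9.8 324.7] F [0.2 0.1 0.1] t 41.33
toolx [0.719 0.043 0.694] toolz [ 0.694 -0.002 -0.72 ]
[ 0.20793569 -0.2430022  -0.98984829  1.13873072 -0.16046909  0.32923951]
```

The wrist limit (joint 5) rules out that tilt. The first pinch held only the tab's tip: the tab ends at x≈602, so the hinge is at about 684. I'll pinch again farther on and turn the tool with the guard.

>>> {"method": "carry_out", "body": {"motion": [[0, -0.15, 0, 0, 0, 0, 0.1], [0, -0.31, 0, 0, 0, 0, 0.1], [0, -0.46, 0, 0, 0, 0, 0.1], [0, -0.62, 0, 0, 0, 0, 0.1], [0, -0.767, 0, 0, 0, 0, 0.1]]}}

```text
clock: 41.95
position: [477.4, -9.0, 326.4]
ee_rot: [0.999, 0.016, 0.032, 0.015]
contact_force: [-0.2, -0.3, 0.4]
gripper_width: 47.0
grasp_force: 0.0
```

>>> {"method": "carry_out", "body": {"motion": [[0, 0, 0, 0, 0, 0, 0.1]]}}

```text
clock: 42.08
position: [479.8, -9.5, 324.3]
ee_rot: [0.999, 0.014, 0.033, 0.016]
contact_force: [-0.7, -0.9, 0.2]
gripper_width: 47.3
grasp_force: 0.0
```

```bash
python3 -c "
from h import *
rel(608.2,-10.7,205,.066)"
```

```text
turn [ 0.034 -0.066 -0.038] shift [120.1   0.8 127.6] pos [479.8  -9.5 324.3] w 47.3 t 42.08
```

>>> {"method": "carry_out", "body": {"motion": [[0.034, -0.066, -0.038, 40, 0, 20, 0.1], [0.034, -0.066, -0.038, 80, 0, 55, 0.1], [0.034, -0.066, -0.038, 115, 0, 95, 0.1], [0.034, -0.066, -0.038, 120, 1, 120, 0.1], [0.034, -0.066, -0.038, 120, 1, 120, 0.1]]}}

```text
clock: 42.7
position: [603.2, -11.6, 210.5]
ee_rot: [0.999, 0.033, -0.002, 0.001]
contact_force: [0.1, 1.0, -0.2]
gripper_width: 47.1
grasp_force: 0.0
```

```bash
python3 -c "
from h import *
rel(608.2,-10.7,154,.066)"
```

```text
turn [0.001 0.005 0.001] shift [ 5.3 -0.6 56.5] pos [603.2 -11.6 210.5] w 47.1 t 42.7
```

>>> {"method": "carry_out", "body": {"motion": [[0, 0, 0, 5, -0.5, 20, 0.1], [0, 0, 0, 5, -0.5, 45, 0.1], [0, 0, 0, 5, -0.5, 57, 0.1], [0, 0, 0, 5, -0.5, 57, 0.1]]}}

```text
clock: 43.2
position: [609.4, -10.2, 156.6]
ee_rot: [0.999, 0.034, 0.0, 0.0]
contact_force: [-0.4, 1.0, -0.1]
gripper_width: 47.2
grasp_force: 0.0
```

>>> {"method": "carry_out", "body": {"motion": [[0, 0, 0, 0, 0, 0, -0.5], [0, 0, 0, 0, 0, 0, -1], [0, 0, 0, 0, 0, 0, -1], [0, 0, 0, 0, 0, 0, -1], [0, 0, 0, 0, 0, 0, -1]]}}

```text
clock: 43.82
position: [610.3, -9.6, 157.3]
ee_rot: [0.999, 0.034, 0.001, -0.0]
contact_force: [-2.1, 4.1, 6.8]
gripper_width: 13.4
grasp_force: 58.8
```

The pinch is still shallow, so I'll reopen and go 5 mm deeper.

>>> {"method": "carry_out", "body": {"motion": [[0, 0, 0, 0, 0, 0, -0.4], [0, 0, 0, 0, 0, 0, -0.4], [0, 0, 0, 0, 0, 6, -0.4], [0, 0, 0, 0, 0, 6, -0.4], [0, 0, 0, 0, 0, 6, -1]]}}

```text
clock: 44.45
position: [609.3, -9.5, 149.5]
ee_rot: [0.999, 0.034, -0.001, -0.001]
contact_force: [-1.4, 3.0, 0.2]
gripper_width: 13.7
grasp_force: 58.4
```

>>> {"method": "carry_out", "body": {"motion": [[0, 0, 0, 0, 0, 0, -1], [0, 0, 0, 0, 0, 0, -1], [0, 0, 0, 0, 0, 0, -1]]}}

```text
clock: 44.82
position: [609.4, -9.7, 149.6]
ee_rot: [0.999, 0.034, -0.0, -0.0]
contact_force: [-1.4, 5.0, -1.0]
gripper_width: 14.0
grasp_force: 58.5
```

>>> {"method": "carry_out", "body": {"motion": [[0, -0.09, 0, 0.8, 0, -11, -1], [0, -0.18, 0, 3.3, 0, -22, -1], [0, -0.27, 0, 7.5, 0, -33, -1], [0, -0.36, 0, 13, 0, -42, -1], [0, -0.36, 0, 13, 0, -42, -1]]}}

```text
clock: 45.45
position: [621.9, -8.6, 188.9]
ee_rot: [0.983, 0.033, -0.182, 0.005]
contact_force: [-1.5, 4.8, -5.0]
gripper_width: 13.9
grasp_force: 62.5
```

```bash
python3 -c "
from h import *
s=read_state(); print(s['gripper_width'],s['grasp_force'],s['joints'])
for x,z in((637.5,208.5),(653.5,218),(671,223.5)): to(x,z)"
```

```text
13.93466651040756 62.47799734119326 [ 0.21916387  0.60325497  0.2044464  -0.05613544 -1.53482236  1.43141045]
shift [  7.5   1.2 -23.8] pos [621.9  -8.6 188.9] F [-1.5  4.8 -5. ] t 45.45
toolx [ 0.931  0.063 -0.359] toolz [-0.358 -0.022 -0.933]
shift [ 19.    1.2 -38.5] pos [621.9  -8.6 188.9] F [-1.5  4.8 -5. ] t 45.45
toolx [ 0.931  0.063 -0.359] toolz [-0.358 -0.022 -0.933]
shift [ 33.4   1.2 -49.9] pos [621.9  -8.6 188.9] F [-1.5  4.8 -5. ] t 45.45
toolx [ 0.931  0.063 -0.359] toolz [-0.358 -0.022 -0.933]
```

The grip holds well. Continuing.

>>> {"method": "carry_out", "body": {"motion": [[0, -0.09, 0, 4, 0, -11, -1], [0, -0.18, 0, 8.5, 0, -21, -1], [0, -0.33, 0, 20, 0, -36, -1], [0, -0.48, 0, 35, 0, -47, -1], [0, -0.48, 0, 35, 0, -47, -1]]}}

```text
clock: 46.08
position: [670.7, -5.3, 222.4]
ee_rot: [0.908, 0.032, -0.416, 0.016]
contact_force: [-8.2, 3.8, 3.5]
gripper_width: 13.7
grasp_force: 65.2
```

```bash
python3 -c "
from h import *
s=read_state(); print(s['gripper_width'],s['grasp_force'],s['joints'])
for x,z in((686,224.5),(700,223)): to(x,z)"
```

```text
13.706916642107727 65.21505128592253 [ 0.19193783  0.94300803  0.78510449 -0.11756366 -2.26548345  1.41548391]
shift [  8.3   1.4 -12.9] pos [670.7  -5.3 222.4] F [-8.2  3.8  3.5] t 46.08
toolx [ 0.651  0.046 -0.758] toolz [-0.756 -0.055 -0.653]
shift [ 18.6   1.5 -22.6] pos [670.7  -5.3 222.4] F [-8.2  3.8  3.5] t 46.08
toolx [ 0.651  0.046 -0.758] toolz [-0.756 -0.055 -0.653]
```

>>> {"method": "carry_out", "body": {"motion": [[0, -0.06, 0, 4, 0, -6.5, -1], [0, -0.12, 0, 8, 0, -13, -1], [0, -0.17, 0, 13, 0, -18, -1], [0, -0.21, 0, 18.5, 0, -22.5, -1], [0, -0.21, 0, 18.5, 0, -22.5, -1]]}}

```text
clock: 46.7
position: [700.6, -3.2, 222.4]
ee_rot: [0.863, 0.03, -0.504, 0.017]
contact_force: [-8.6, 4.8, -4.2]
gripper_width: 14.3
grasp_force: 65.0
```

```bash
python3 -c "
from h import *
s=read_state(); print(s['gripper_width'],s['grasp_force'])
to(700,223)
import numpy as np; print(np.arctan2(s['position'][2]-149,684-s['position'][0]))"
```

```text
14.26023989154781 64.99047886580229
shift [-0.9  1.5  0.3] pos [700.6  -3.2 222.4] F [-8.6  4.8 -4.2] t 46.7
toolx [ 0.49   0.034 -0.871] toolz [-0.869 -0.06  -0.492]
1.7939605716856213
```

The guard is at about 1.79 rad. Release and retreat.

>>> {"method": "carry_out", "body": {"motion": [[0, 0, 0, 0, 0, 0, -0.4], [0, 0, 0, 0, 0, 0, 0.1], [0, 0, 0, 0, 0, 0, 0.1], [0, 0, 0, 0, 0, -20, 0.1], [0, 0, 0, 0, 0, -50, 0.1]]}}

```text
clock: 47.32
position: [721.8, -2.9, 243.1]
ee_rot: [0.866, 0.029, -0.499, 0.018]
contact_force: [21.7, 5.6, 13.3]
gripper_width: 47.4
grasp_force: 0.0
```

>>> {"method": "carry_out", "body": {"motion": [[0, 0.15, 0, -40, 0, -30, -1], [0, 0.33, 0, -90, 0, -40, -1], [0, 0.5, 0, -140, 0, -20, -1], [0, 0.68, 0, -170, 0, 30, -1], [0, 0.85, 0, -190, 0, 80, -1]]}}

```text
clock: 47.95
position: [592.0, -10.4, 374.3]
ee_rot: [0.988, 0.033, -0.149, 0.006]
contact_force: [0.6, 1.0, 1.5]
gripper_width: 0.2
grasp_force: 0.0
```

>>> {"method": "carry_out", "body": {"motion": [[0, 0.15, 0, 0, 0, 0, -1], [0, 0.2, 0, -40, 0, 0, -1], [0, 0.2, 0, -100, 0, 0, -1], [0, 0.2, 0, -100, 0, 0, -1]]}}

```text
clock: 48.45
position: [495.1, -17.3, 407.6]
ee_rot: [0.998, 0.034, -0.05, 0.002]
contact_force: [0.3, -0.5, 0.5]
gripper_width: -0.4
grasp_force: 0.0
```

```bash
python3 -c "
from h import *
look()
rel(655,-7.7,200,.066)"
```

```text
top green [(147, [270.4, 160.0], [663.3, -98.5, 142.0])]
top 0 [([226.0, 168.0], [34, 47, 58]), ([235.0, 180.0], [31, 41, 51])]
top 1.2 [([224.0, 155.0], [42, 51, 67]), ([233.0, 156.0], [42, 52, 66])]
top 1.5 [([224.0, 150.0], [32, 46, 56]), ([233.0, 147.0], [33, 46, 56])]
top 1.85 [([224.0, 144.0], [32, 40, 52]), ([233.0, 137.0], [41, 53, 66])]
side green [(54, [240.6, 174.9], [656.2, -78.0, 142.0]), (44, [232.1, 188.6], [649.2, -0.9, 142.0])]
side 0 [([233.0, 190.0], [53, 108, 41]), ([244.0, 189.0], [130, 136, 144])]
side 1.2 [([225.0, 180.0], [52, 53, 56]), ([231.0, 169.0], [156, 166, 174])]
side 1.5 [([222.0, 178.0], [46, 45, 51]), ([225.0, 167.0], [40, 40, 44])]
side 1.85 [([218.0, 177.0], [47, 45, 52]), ([218.0, 165.0], [72, 76, 82])]
turn [0.    0.105 0.002] shift [178.3   1.8 186.7] pos [497.4 -16.5 404.3] w -0.0 t 48.55
```

The button is now visible and the guard stays up by itself. On to pressing, with the drawer already home.

>>> {"method": "carry_out", "body": {"motion": [[0, 0.1, 0, 40, 0, 40, -1], [0, 0.2, 0, 80, 0, 80, -1], [0, 0.3, 0, 120, 1, 120, -1], [0, 0.3, 0, 155, 1, 155, -1], [0, 0.3, 0, 178, 2, 182, -1]]}}

```text
clock: 49.18
position: [656.1, -8.0, 198.7]
ee_rot: [0.995, 0.034, 0.094, -0.002]
contact_force: [-0.1, -0.0, 0.3]
gripper_width: -0.1
grasp_force: 0.0
```

>>> {"method": "carry_out", "body": {"motion": [[0, 0, 0, 0, 0, 0, -1], [0, 0, 0, 0, 0, 0, -1]]}}

```text
clock: 49.42
position: [655.6, -7.9, 202.8]
ee_rot: [0.995, 0.034, 0.096, -0.002]
contact_force: [0.4, -0.2, 0.5]
gripper_width: 0.1
grasp_force: 0.0
```

```bash
python3 -c "
from h import *
to(655,164)"
```

```text
shift [-8.  -0.3 38. ] pos [655.6  -7.9 202.8] F [ 0.4 -0.2  0.5] t 49.42
toolx [0.979 0.067 0.19 ] toolz [ 0.19   0.011 -0.982]
```

>>> {"method": "carry_out", "body": {"motion": [[0, 0, 0, -4, 0, 20, -1], [0, 0, 0, -8, 0, 38, -1], [0, 0, 0, -9, 0, 44, -1], [0, 0, 0, -9.5, 0, 47, -1], [0, 0, 0, -9.5, 0, 47, -1]]}}

```text
clock: 50.05
position: [655.0, -7.8, 156.3]
ee_rot: [0.995, 0.034, 0.096, -0.003]
contact_force: [-1.8, -1.1, 2.1]
gripper_width: -0.5
grasp_force: 1.0
```

>>> {"method": "carry_out", "body": {"motion": [[0, 0, 0, -0.4, 0, 2, -1], [0, 0, 0, -0.8, 0, 4, -1], [0, 0, 0, -0.8, 0, 4, -1]]}}

```text
clock: 50.42
position: [655.2, -7.8, 151.5]
ee_rot: [0.995, 0.034, 0.096, -0.003]
contact_force: [-2.0, -0.7, 4.3]
gripper_width: -0.4
grasp_force: 2.3
```

>>> {"method": "carry_out", "body": {"motion": [[0, 0, 0, -0.4, 0, 2, -1], [0, 0, 0, -0.8, 0, 4, -1], [0, 0, 0, -0.8, 0, 4, -1], [0, 0, 0, -0.8, 0, 4, -1]]}}

```text
clock: 50.92
position: [655.3, -7.8, 150.7]
ee_rot: [0.995, 0.034, 0.097, -0.002]
contact_force: [-8.9, 1.4, 18.1]
gripper_width: -0.1
grasp_force: 8.8
```

The button bottomed out (18 N). Up, over and behind the raised guard.

>>> {"method": "carry_out", "body": {"motion": [[0, 0, 0, 10, 0, -50, -1], [0, 0, 0, 21, 0, -105, -1], [0, -0.05, 0, 30, 0, -155, -1], [0, -0.15, 0, 75, 0, -145, -1], [0, -0.19, 0, 110, 0, -140, -1]]}}

```text
clock: 51.55
position: [737.4, -1.7, 304.9]
ee_rot: [0.999, 0.034, 0.001, -0.0]
contact_force: [0.9, 0.3, 0.1]
gripper_width: -0.1
grasp_force: 0.0
```

>>> {"method": "carry_out", "body": {"motion": [[0, 0, 0, 0, 0, 0, -1], [0, 0, 0, 0, 0, 0, -1]]}}

```text
clock: 51.8
position: [735.5, -2.2, 303.8]
ee_rot: [0.999, 0.034, 0.0, 0.001]
contact_force: [0.0, -0.6, -0.0]
gripper_width: 0.2
grasp_force: 0.0
```

```bash
python3 -c "
from h import *
to(738,217)
look()"
```

```text
shift [ 2.4  0.  86.8] pos [735.5  -2.2 303.8] F [ 0.  -0.6 -0. ] t 51.8
toolx [0.998 0.068 0.   ] toolz [ 0.    -0.001 -1.   ]
top green [(144, [270.4, 160.1], [662.9, -98.5, 142.0]), (92, [233.4, 163.3], [652.0, -5.6, 142.0])]
top 0 [([226.0, 168.0], [33, 31, 28]), ([235.0, 180.0], [124, 130, 135])]
top 1.2 [([224.0, 155.0], [117, 109, 110]), ([233.0, 156.0], [44, 41, 41])]
top 1.5 [([224.0, 150.0], [22, 20, 16]), ([233.0, 147.0], [22, 25, 30])]
top 1.85 [([224.0, 144.0], [24, 26, 27]), ([233.0, 137.0], [20, 22, 22])]
side green [(54, [240.7, 174.8], [656.0, -78.2, 142.0]), (44, [232.1, 188.6], [649.2, -0.9, 142.0])]
side 0 [([233.0, 190.0], [61, 114, 47]), ([244.0, 189.0], [134, 141, 148])]
side 1.2 [([225.0, 180.0], [53, 52, 56]), ([231.0, 169.0], [163, 173, 181])]
side 1.5 [([222.0, 178.0], [47, 45, 46]), ([225.0, 167.0], [49, 46, 48])]
side 1.85 [([218.0, 177.0], [58, 56, 57]), ([218.0, 165.0], [73, 77, 82])]
```

>>> {"method": "carry_out", "body": {"motion": [[0, 0, 0, 3, 0, 40, -1], [0, 0, 0, 3, 0, 75, -1], [0, 0, 0, 3, 0, 87, -1], [0, 0, 0, 3, 0, 87, -1]]}}

```text
clock: 52.4
position: [738.6, -2.2, 219.0]
ee_rot: [0.999, 0.034, 0.001, 0.001]
contact_force: [0.6, -0.3, -0.1]
gripper_width: -0.1
grasp_force: 0.0
```

>>> {"method": "carry_out", "body": {"motion": [[0, 0, 0, -12, 0, 0, -1], [0, 0, 0, -24, 0, 0, -1], [0, 0, 0, -34, 0, 0, -1], [0, 0, 0, -44, 0, 0, -1], [0, 0, 0, -54, 0, 0, -1]]}}

```text
clock: 53.02
position: [684.5, -5.8, 218.3]
ee_rot: [0.999, 0.034, 0.001, 0.001]
contact_force: [-1.0, 0.2, -0.1]
gripper_width: 0.0
grasp_force: 0.0
```

>>> {"method": "carry_out", "body": {"motion": [[0, 0, 0, -8, 0, 0, -1], [0, 0, 0, -16, 0, 0, -1], [0, 0, 0, -24, 0, 0, -1], [0, 0, 0, -32, 0, 0, -1], [0, 0, 0, -32, 0, 0, -1]]}}

```text
clock: 53.65
position: [652.7, -7.9, 218.2]
ee_rot: [0.999, 0.034, 0.001, 0.0]
contact_force: [0.2, 0.1, 0.3]
gripper_width: 0.0
grasp_force: 0.0
```

>>> {"method": "carry_out", "body": {"motion": [[0, 0, 0, 0, 0, -55, -1], [0, 0, 0, 0, 0, -100, -1], [0, 0, 0, -60, 0, -110, -1], [0, 0, 0, -120, 0, -110, -1], [0, 0, 0, -175, 0, -110, -1]]}}

```text
clock: 54.28
position: [476.8, -19.9, 327.8]
ee_rot: [0.999, 0.034, 0.001, 0.0]
contact_force: [-0.1, 1.5, 1.0]
gripper_width: -0.2
grasp_force: 0.0
```

```bash
python3 -c "
from h import *
look()
g=get_image('top'); print(g['color'][175:192,300:312].mean((1,2)).round().astype(int).tolist(),holders(g)); print(read_state()['position'])"
```

```text
top green [(148, [270.4, 160.1], [663.1, -98.5, 142.0])]
top 0 [([226.0, 168.0], [81, 83, 87]), ([235.0, 180.0], [81, 79, 87])]
top 1.2 [([224.0, 155.0], [86, 91, 92]), ([233.0, 156.0], [81, 85, 86])]
top 1.5 [([224.0, 150.0], [135, 130, 131]), ([233.0, 147.0], [157, 151, 151])]
top 1.85 [([224.0, 144.0], [145, 148, 147]), ([233.0, 137.0], [91, 90, 90])]
side green [(52, [240.6, 174.8], [656.5, -78.5, 142.0])]
side 0 [([233.0, 190.0], [91, 95, 95]), ([244.0, 189.0], [92, 94, 96])]
side 1.2 [([225.0, 180.0], [144, 150, 158]), ([231.0, 169.0], [158, 168, 175])]
side 1.5 [([222.0, 178.0], [150, 163, 174]), ([225.0, 167.0], [119, 126, 129])]
side 1.85 [([218.0, 177.0], [105, 108, 103]), ([218.0, 165.0], [133, 145, 151])]
[155, 151, 124, 83, 50, 98, 139, 151, 150, 150, 148, 117, 35, 42, 51, 76, 90] [(array([417.3, 325.8], dtype=float32), 232.0, 199.2, 0.291), (array([483.3, 144.6], dtype=float32), 148.9, 127.3, -1.271)]
[476.43798496 -20.02467863 328.85008577]
```

The guard is shut and the drawer still home. A last check of the bystanders against the first picture, then I hand in.

>>> {"method": "carry_out", "body": {"motion": [[0, 0, 0, 0, 0, 0, -1], [0, 0, 0, 0, 0, 0, -1]]}}

```text
clock: 54.68
position: [479.5, -19.4, 327.3]
ee_rot: [0.999, 0.034, 0.001, 0.001]
contact_force: [-0.1, 0.7, 0.5]
gripper_width: -0.0
grasp_force: 0.0
```

```bash
python3 - <<'E'
from h import *
a=cv2.imread("pics/top0.png").astype(int); b=get_image("top")["color"].astype(int)
d=[abs(a[y-14:y+14,x-16:x+16]-b[y-14:y+14,x-16:x+16]).mean().round(1) for x,y in((160,139),(413,201),(380,275))]
print(d)
if max(d[:2])<8: print(job_done())
E
```

```text
[np.float64(3.8), np.float64(3.8), np.float64(4.7)]
the job is handed in; nothing more can be done
None
```

The job is handed in at 54.7 s: all three holders lie in bays 0–2, the drawer is pushed home, start was pressed right down once with the drawer shut, and the guard is down again; along the way one holder caught the cabinet edge, pressed at up to 46 N in the drawer and had to be regripped, and the guard slipped shut on the first lift.

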